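# Close the instrument box and hold the gauge on its test spot

### The arm

A 6-joint arm with a two-finger parallel gripper is mounted at the origin on a cart in front of the work surface, level with it; the furniture and walls round the work are solid. World frame = base frame: x ahead of the robot, y to its left, z up, the work surface at z = 0. Lengths are in m, angles in rad, forces in N, time in s.
With the tool pointing down it reaches from about 0.35 to 0.975 m from the base axis. Payload 4.9 kg.
Tool frame: the origin (TCP) lies on the centre line of the jaws, within the pads' length; the fingertips stand 11 mm ahead of it and the grasp point (between the pads) lies 8 mm behind it; z points along the fingers, y is the direction in which the jaws open and shut (so a half turn about z gives the same grasp; the last joint's range is limited). The gripper opens to 85 mm and grips with 20 to 120 N. Pads are 22 mm wide; open, the fingers measure 114 mm over their backs; the gripper's body (76 mm by 85 mm) begins 54 mm behind the grasp point. The pads swing forward as they close: fully open they stand 13 mm farther back than shut.
Start: joints at [1.068, 0.053, 1.613, -0, 1.476, -0.119], TCP at [0.234, 0.58, 0.242] pointing down, gripper open.
Joint ranges: [-3.01, 3.01], [-1.01, 2.22], [0.06, 2.58], [-1.02, 4.17], [0.09, 2.62], [-3.14, 3.14]. Speed limits (rad/s): [2.57, 2.57, 3.14, 3.14, 3.14, 3.14].

### API

Orientations are given as a rotation vector (axis times angle).
In Python, from station import ctrl gives the robot as it stands.
- The arm moves only by the tool send_rows, never from a script. Its argument "series" is a list of rows, each an object of numbers: "tx", "ty", "tz": the shift along the tool's x, y, z in cm; "wx", "wy", "wz": the turn, a rotation vector about the tool's x, y, z in rad; "jaw": the closure, from 0 (fully open) to 1 (shut). In form: [{"tx": .., "ty": .., "tz": .., "wx": .., "wy": .., "wz": .., "jaw": ..}, ...]. A call has 1 to 5 rows; each row shifts and turns the pose as measured when the row begins, along the tool's axes as they then stand; what a row does not reach is not made up. A row lasts 1/8 s, in which the tool goes at most 62.5 mm and 10.7 degrees, less where a joint would pass 70% of its speed; a pose out of reach is approached as far as the arm can. A call is refused whole if a number of a shift passes 6.25 or a number of a turn 0.188, either way. A call with a gripper value outside its range is refused whole. The fingers move at their own pace and stop on an object; "squeeze" is the grip in N (left out, the last holds). Time passes only in rows, so rows that do not move let the fingers close. It gives the time, the measured TCP pose, the force and the opening at its end, in the units of the state.
- ctrl.get_obs(): the state, without advancing time (a new reading comes with each control period).
- ctrl.get_image(name): name is "scene" or "side" or "wrist"; returns the picture (384x512x3 uint8, red, green, blue); there is no depth.
- ctrl.camera_info(name): a dict with "mtx" (3x3 intrinsics, pixels), "k1" (the pictures are not rectified: a ray, as slopes to the right and down, at radius r is drawn at 1 + k1 r^2 times it, then the intrinsics apply), "R" (3x3) and "t" (3): a world point X has camera coordinates R X + t. Camera axes: x right, y down, z forward; pixel columns grow to the right and rows downward; lengths in m; the calibration is good to about 2 mm. A picture is of the moment at which its call begins: read the wrist's pose just before it. camera_info takes no time and is no camera call; for the wrist camera it gives the pose at the moment of the call.
- ctrl.finish_job(): hands the job in, once; it reports no verdict.
The state is a dict: "t": time; "q": joint angles; "dq": joint speeds; "effort": joint torques, N m; "tool_pos": TCP position; "tool_rot": TCP orientation; "contact_force": force on the tool from outside, world axes, zero at the start; "wrist_torque": the same for the moment, N m; "opening": finger opening in m.
Only numpy, scipy, OpenCV 4.12 (cv2) and the standard library are available. Lean on these libraries where they do the work, as an engineer would, in place of code of your own. Each camera call takes 0.05 s, during which the arm holds its last target.

### The job

Gently lower the open lid of the grey instrument box until it is fully closed, without slamming it. Then lift the spring-tipped gauge out of its stand and hold it square to the lid's sloping face with its tip on the bright round spot inside the dark ring, pressing lightly so that the sprung tip is about half-way in. Finish while still holding the gauge there, and leave the other things where they are.

Things in the scene. Friction and masses are not known exactly. Their poses are not given: they have to be found in the camera images.
- box_lid (a joint): hinge of the grey lid: rad, 0 = fully closed, up to 1.6 open; starts 0.9 to 1.35. The hinge lies along the back (upper) edge of the box and is stiff: the lid stays where it is left and must be pushed down (about 2 to 5 N at its front edge).
- lid_hinge (a point): point on the hinge line, middle of the lid's width, at the lid's underside; about 119 mm above the worktop. Its axes turn with the lid: x from the front edge to the hinge (so the lid lies on its -x side), y along the hinge line, z out of the lid's outer face. Opening turns the lid about +y. The box (tub 150 x 150 x 55 mm) is fixed on a low bench stand that tilts it, so that the closed lid slopes 20 degrees down towards the front, where the robot is.
- lid_edge (a point): middle of the lid's front edge, on its outer face; the lid is 158 mm wide along the hinge and 156 mm from hinge to front edge, 4 mm thick, with a 10 mm lip ahead of the edge; same axes as lid_hinge
- spot (a point): the marked test spot: centre of a bright steel disc of 18 mm diameter inside a dark steel ring of 28 mm, on the lid's outer face, 80 mm from the hinge line and 20 mm to the left (+y) of the middle; the disc stands 1 mm proud of the lid. Same axes as lid_hinge: z out of the lid's outer face. It moves with the lid.
- gauge_grip (a point): middle of the gauge's plain round aluminium barrel (24 mm diameter, 80 mm long, 40 mm above and below this point; grip it here from above); z runs along the gauge, up out of its tip. A flange (34 mm diameter, 5 mm thick, its underside 45 mm below this point) rests on top of the stand; below it the steel nose (23 mm, tapering) hangs in the stand's hole. The gauge weighs 0.11 to 0.2 kg and stands upright at the start.
- gauge_tip (a point): rounded end (6 mm diameter) of the gauge's sprung tip, on the gauge's axis, 90 mm below gauge_grip while the tip is out
- gauge_plunger (a joint): travel of the sprung tip into the gauge, m: 0 = out, 0.010 = fully in; the spring gives 1 N when it begins to move and 6 N when fully in (0.5 N per mm)
- gauge_stand: fixed black block 64 x 64 mm on a 78 x 78 mm steel foot, 60 mm high overall, with an upright 27 mm hole in its middle; origin in the middle of its underside. The gauge must be lifted 45 mm to be clear of it.
- tin: bystander: round tin, 64 x 64 x 42 mm; origin under its centre
- vial: bystander: small vial with a cap, 24 x 24 x 62 mm, upright; origin under its centre
- cassette: bystander: round filter cassette, 54 x 54 x 27 mm; origin under its centre
- dust_cap: bystander: small round dust cap, 32 x 37 x 14 mm; origin under its centre
Mind the look-alikes: they are no part of the job. Leave any blue look-alike of the gauge_stand alone.

How it is judged:
On the way, in this order (a step that is already met when the one before it is completed fails the run):
1. the lid is fully closed while the gauge is still in its stand (value of joint box_lid below 0.035 rad and height (world z) of gauge_tip below 0.025 m), for 0.2 s.
2. the gauge is lifted clear of its stand in the gripper (height (world z) of gauge_tip above 0.065 m and contact force between the fingers and gauge above 1 N and contact force between gauge and gauge_stand below 0.05 N), for 0.2 s.
At the end, for the whole second after the job is handed in: Lid closed within 0.035 rad; gauge held in the gripper clear of its stand, within 8 degrees of square to the lid, tip within 8 mm of the spot's centre, sprung tip pressed in 2 to 8 mm, 1 to 8 N on the lid; the robot itself not touching the lid; all through the last second (value of joint box_lid below 0.035 rad and distance between gauge_tip and spot below 0.008 m and angle between the z axis of gauge_grip and the z axis of spot, either way round below 0.14 rad and value of joint gauge_plunger between 0.002 and 0.008 m and contact force between gauge_plunger and box_lid between 1 and 8 N and contact force between the fingers and gauge above 1 N and contact force between each of the arm, the fingers and box_lid below 0.5 N and contact force between gauge and gauge_stand below 0.05 N); the arm keeps its last pose, push and grip.
It fails at once if the lid is slammed (closing faster than 2.5 rad/s) (velocity of joint box_lid below -2.5 rad/s).
It fails at once if the gauge is pushed hard against the lid (over 20 N) (contact force between gauge and box_lid above 20 N).
It fails at once if a bystander is moved by more than 30 mm (distance of any of tin, vial, cassette, dust_cap from where it was at the start of the episode above 0.03 m).
It also fails if it takes over 54 s, if anything falls off the work surface, if the arm or the gripper's body presses on something with over 40 N, if the wrist force passes 120 N, or if a joint passes its speed limit or range.

## Working session

There is one attempt and no reset: what is moved stays moved. The work goes in short steps, Python scripts to look and compute and a tool call to move; the robot and the scene stay as the last step left them, time stands still between calls to the robot, and variables do not carry over. Pictures are saved under pics/ and viewed, and the job is handed in when it is done.

Besides the shell and the picture viewer there is one more tool, called after "Call:" in YAML: its name, and indented under it one key for each argument. send_rows: Moves the arm, as the interface text tells. Its arguments: {"type":"object","properties":{"series":{"type":"array"},"squeeze":{"type":"number"}},"required":["series"]}

```bash
ls; mkdir -p pics; cat > h.py <<'E'
import numpy as np, cv2
from scipy.spatial.transform import Rotation as Ro
from station import ctrl
def snap(name,fn):
    ci=ctrl.camera_info(name); im=ctrl.get_image(name)
    cv2.imwrite('pics/'+fn,im[:,:,::-1]); return im,ci
def ray(ci,u,v):
    K=np.array(ci['mtx']);R=np.array(ci['R']);t=np.array(ci['t'])
    d=np.array([(u-K[0,2])/K[0,0],(v-K[1,2])/K[1,1]]); s=d.copy()
    for _ in range(20): s=d/(1+ci['k1']*(s@s))
    w=R.T@np.array([s[0],s[1],1]); return -R.T@t, w/np.linalg.norm(w)
def onz(ci,u,v,z):
    o,w=ray(ci,u,v); return o+w*(z-o[2])/w[2]
def tri(rs):
    A=np.zeros((3,3));b=np.zeros(3)
    for o,w in rs:
        P=np.eye(3)-np.outer(w,w);A+=P;b+=P@o
    p=np.linalg.solve(A,b); return p,[np.linalg.norm((np.eye(3)-np.outer(w,w))@(p-o)) for o,w in rs]
def proj(ci,X):
    K=np.array(ci['mtx']);c=np.array(ci['R'])@np.array(X)+np.array(ci['t']);s=c[:2]/c[2];s=s*(1+ci['k1']*(s@s))
    return K[0,0]*s[0]+K[0,2],K[1,1]*s[1]+K[1,2]
E
python3 - <<'E'
from h import *
np.set_printoptions(precision=4,suppress=True)
print(ctrl.get_obs())
import pickle
for n in ['scene','side','wrist']:
    im,ci=snap(n,n+'0.png'); pickle.dump(ci,open(n+'0.pkl','wb')); print(n,ci)
E
```

```text
pics
{'t': 0.0, 'q': array([ 1.068 ,  0.0534,  1.6143,  0.    ,  1.476 , -0.119 ]), 'dq': array([ 0.0006,  0.0004, -0.0023,  0.0006,  0.0006, -0.0005]), 'effort': array([ -0.0001, -39.3664, -37.0176,  -0.0001,   0.0069,  -0.    ]), 'tool_pos': array([0.2337, 0.579 , 0.2411]), 'tool_rot': array([-0.5991, -3.0833,  0.003 ]), 'contact_force': array([ 0.5153,  0.6156, -0.2194]), 'wrist_torque': array([-0.0075, -0.0198,  0.0341]), 'opening': 0.08542674497392211}
scene {'mtx': array([[477.483 ,   0.    , 248.497 ],
       [  0.    , 477.483 , 183.2586],
       [  0.    ,   0.    ,   1.    ]]), 'k1': -0.012804370755310596, 'R': array([[ 0.7453, -0.6667,  0.0002],
       [-0.4825, -0.5395, -0.69  ],
       [ 0.4601,  0.5142, -0.7238]]), 't': array([-0.6058,  0.186 ,  1.4539])}
side {'mtx': array([[380.0216,   0.    , 256.976 ],
       [  0.    , 380.0216, 192.0434],
       [  0.    ,   0.    ,   1.    ]]), 'k1': -0.11178819275475907, 'R': array([[-0.9886, -0.149 , -0.0198],
       [-0.0299,  0.3238, -0.9456],
       [ 0.1474, -0.9343, -0.3246]]), 't': array([0.499 , 0.216 , 0.5774])}
wrist {'mtx': array([[275.1784,   0.    , 258.7443],
       [  0.    , 275.1784, 196.2259],
       [  0.    ,   0.    ,   1.    ]]), 'k1': -0.0291488835372286, 'R': array([[ 0.3746,  0.9272, -0.0023],
       [ 0.8838, -0.3563,  0.3033],
       [ 0.2804, -0.1157, -0.9529]]), 't': array([-0.6246, -0.039 ,  0.3798])}
```

View pics/scene0.png

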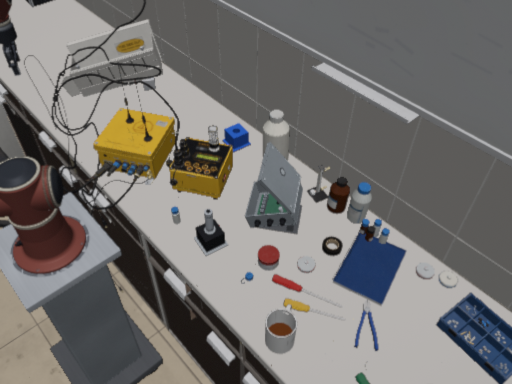

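View pics/side0.png

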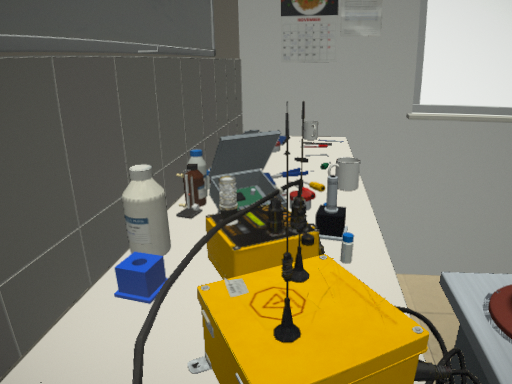

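View pics/wrist0.png

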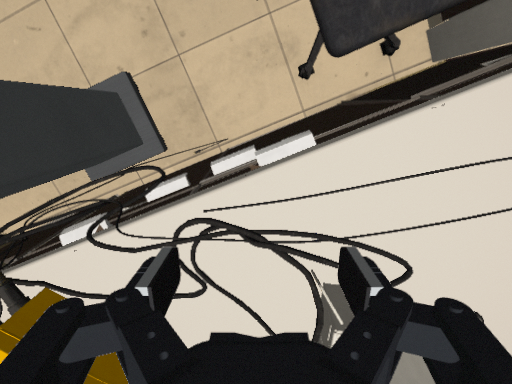

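```bash
python3 - <<'E'
import cv2,numpy as np
a=cv2.imread('pics/scene0.png')
cv2.imwrite('pics/c1.png',cv2.resize(a[140:280,160:350],None,fx=4,fy=4,interpolation=cv2.INTER_CUBIC))
a=cv2.imread('pics/side0.png')
cv2.imwrite('pics/c2.png',cv2.resize(a[120:260,180:380],None,fx=4,fy=4,interpolation=cv2.INTER_CUBIC))
E
```

```text
(no output)
```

View pics/c1.png

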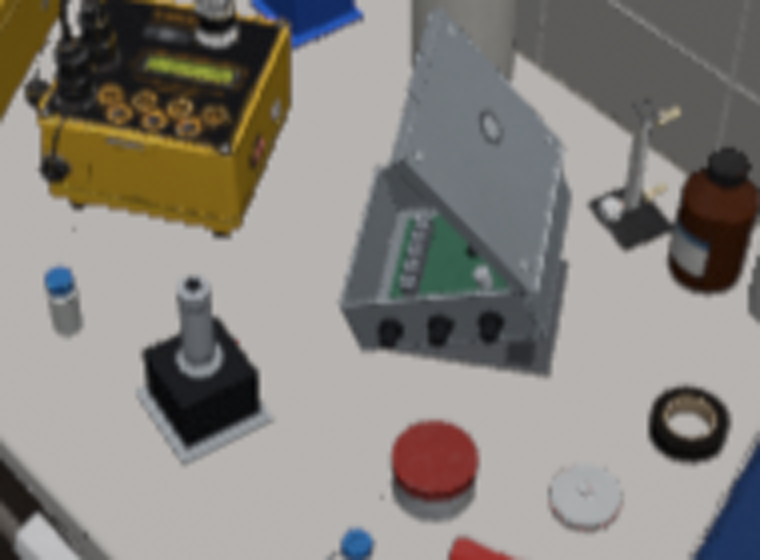

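View pics/c2.png

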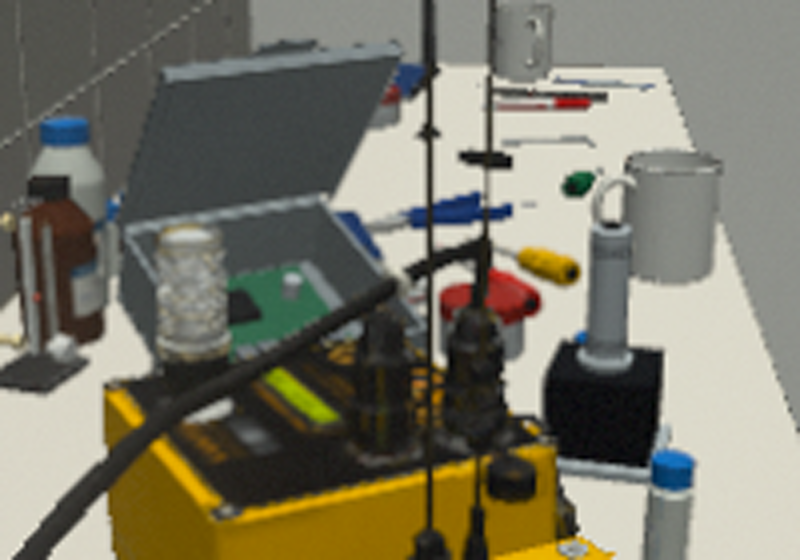

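```bash
python3 - <<'E'
from h import *
import pickle
np.set_printoptions(precision=4,suppress=True)
s=pickle.load(open('scene0.pkl','rb'));d=pickle.load(open('side0.pkl','rb'))
S=lambda x,y:(160+x/4,140+y/4)
D=lambda x,y:(180+x/4,120+y/4)
print('cam',ray(s,0,0)[0],ray(d,0,0)[0])
for n,a,b in [('A',(440,10),(165,75)),('D',(400,160),(400,45)),('B',(565,150),(125,225)),('gtop',(194,285),(611,225)),('C',(530,290),(325,200)),('Dalt',(400,160),(165,75)),('Aalt',(440,10),(400,45))]:
    print(n,*tri([ray(s,*S(*a)),ray(d,*D(*b))]))
print('spot dirs', onz(s,*S(490,127),.2))
for n,p in dict(footL=(140,395),footB=(185,460),footR=(270,415)).items(): print(n,onz(s,*S(*p),.0))
print('gauge flange c', onz(s,*S(200,360),.06))
for n,p,z in [('tin',(435,455),.042),('vial',(60,280),.062),('cass',(586,492),.027),('cap',(356,545),.014),('tubFL',(345,305),.06),('tubFR',(365,350),.03)]: print(n,onz(s,*S(*p),z))
E
```

```text
cam [-0.1277 -1.0511  1.1808] [0.4146 0.5439 0.4016]
A [ 0.6296 -0.2994  0.2369] [np.float64(0.0015490959716887914), np.float64(0.001549095971688742)]
D [ 0.5022 -0.3937  0.2381] [np.float64(0.000945064550811219), np.float64(0.0009450645508112318)]
B [ 0.6843 -0.3883  0.1189] [np.float64(0.0014418555286175804), np.float64(0.0014418555286173154)]
gtop [ 0.3716 -0.3221  0.1458] [np.float64(0.0008256757117452306), np.float64(0.000825675711745157)]
C [ 0.563  -0.4688  0.1165] [np.float64(0.0024071252809927347), np.float64(0.002407125280992739)]
Dalt [ 0.5944 -0.3383  0.1975] [np.float64(0.05336623726976932), np.float64(0.05336623726976944)]
Aalt [ 0.5367 -0.3519  0.2756] [np.float64(0.049730305536847805), np.float64(0.049730305536847715)]
spot dirs [ 0.6002 -0.3859  0.2   ]
footL [ 0.343  -0.2784  0.    ]
footB [ 0.3312 -0.349   0.    ]
footR [ 0.4053 -0.3596  0.    ]
gauge flange c [ 0.3719 -0.3216  0.06  ]
tin [ 0.4522 -0.4909  0.042 ]
vial [ 0.3394 -0.1904  0.062 ]
cass [ 0.5187 -0.5795  0.027 ]
cap [ 0.3711 -0.496   0.014 ]
tubFL [ 0.4872 -0.3538  0.06  ]
tubFR [ 0.4854 -0.3787  0.03  ]
```

```bash
python3 - <<'E'
from h import *
import pickle
np.set_printoptions(precision=4,suppress=True)
s=pickle.load(open('scene0.pkl','rb'));d=pickle.load(open('side0.pkl','rb'))
for a,b in [((125,84),(287,103)),((139,84),(303,103)),((125,84),(303,103)),((139,84),(287,103)),((130,120),(287,333)),((147,137),(299,273))]: print(tri([ray(s,*a),ray(d,*b)]))
for p in [(97,148),(150,172),(175,128),(104,115),(170,187),(213,125)]: print(p,onz(s,*p,.1))
R=Ro.from_rotvec(ctrl.get_obs()['tool_rot']).as_matrix();print(R)
E
python3 - <<'E'
import cv2
a=cv2.imread('pics/scene0.png')
cv2.imwrite('pics/c3.png',cv2.resize(a[0:200,40:250],None,fx=3.5,fy=3,interpolation=cv2.INTER_CUBIC))
E
```

```text
(array([0.4275, 0.1153, 0.3462]), [np.float64(0.02245382578316713), np.float64(0.022453825783167188)])
(array([0.4295, 0.0624, 0.3525]), [np.float64(0.0010809679476738874), np.float64(0.0010809679476737066)])
(array([0.4163, 0.1038, 0.3496]), [np.float64(0.014831968636874911), np.float64(0.014831968636874856)])
(array([0.4418, 0.0735, 0.3489]), [np.float64(0.009304859126018054), np.float64(0.009304859126017995)])
(array([0.4387, 0.2064, 0.1223]), [np.float64(0.000912170637781624), np.float64(0.0009121706377815085)])
(array([0.431 , 0.0856, 0.1264]), [np.float64(0.0003514668470835315), np.float64(0.0003514668470835392)])
(97, 148) [0.2883 0.1791 0.1   ]
(150, 172) [ 0.3575 -0.0361  0.1   ]
(175, 128) [0.5457 0.089  0.1   ]
(104, 115) [0.3968 0.3208 0.1   ]
(170, 187) [ 0.367  -0.1329  0.1   ]
(213, 125) [0.6556 0.0127 0.1   ]
[[-0.9272  0.3745 -0.0008]
 [ 0.3745  0.9272 -0.0014]
 [ 0.0002 -0.0016 -1.    ]]
```

View pics/c3.png

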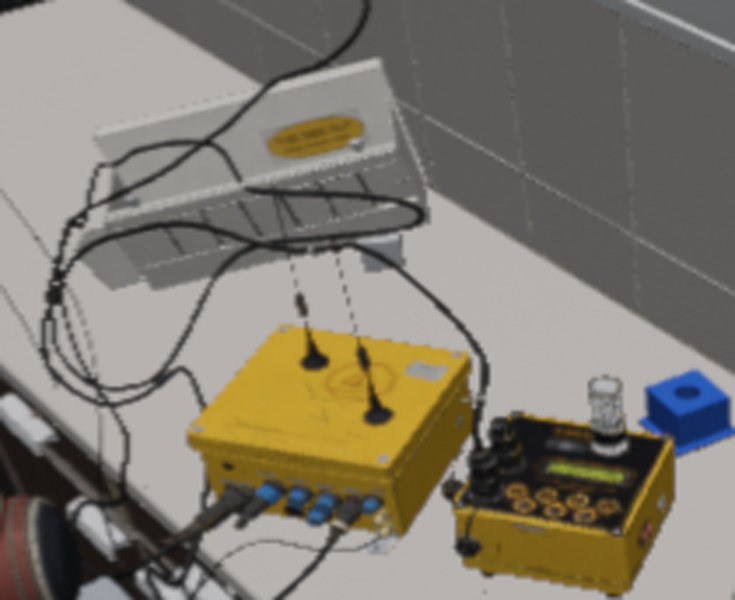

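```bash
cat > plan.py <<'E'
from h import *
def plan(p,Rt,maxcm=6.0,maxw=0.17,n=None):
    o=ctrl.get_obs();P=o['tool_pos'];R0=Ro.from_rotvec(o['tool_rot'])
    rv=(R0.inv()*Rt).as_rotvec(); d=np.array(p)-P
    if n is None: n=int(max(np.ceil(np.linalg.norm(d)*100/maxcm),np.ceil(np.linalg.norm(rv)/maxw),1))
    print('n',n,'dist',np.linalg.norm(d),'ang',np.linalg.norm(rv))
    for i in range(n):
        Ri=R0*Ro.from_rotvec(rv*i/n)
        s=Ri.inv().apply(d/n)*100
        print(i,'t',np.round(s,2),'w',np.round(rv/n,4))
def down(yaw): # tool y at world angle yaw, z down
    y=np.array([np.cos(yaw),np.sin(yaw),0]);z=np.array([0,0,-1.]);x=np.cross(y,z)
    return Ro.from_matrix(np.c_[x,y,z])
E
python3 - <<'E'
from plan import *
plan([.234,.579,.45],down(np.deg2rad(68)))
E
```

```text
n 4 dist 0.20867244215136005 ang 0.0016068666905407773
0 t [-0.   -0.01 -5.22] w [-0.0004 -0.      0.    ]
1 t [-0.   -0.01 -5.22] w [-0.0004 -0.      0.    ]
2 t [-0.   -0.01 -5.22] w [-0.0004 -0.      0.    ]
3 t [-0.   -0.   -5.22] w [-0.0004 -0.      0.    ]
```

Call:
send_rows:
  series:
    - {"tz":-5.2,"jaw":1}
    - {"tz":-5.2,"jaw":1}
    - {"tz":-5.2,"jaw":1}
    - {"tz":-5.2,"jaw":1}

```text
invalid input at $.series[0]: expected keys tx, ty, tz, wx, wy, wz, jaw
```

```bash
python3 - <<'E'
from plan import *
o=ctrl.get_obs();print(o['tool_pos'],o['t'],o['opening'])
plan([.40,.25,.45],down(np.deg2rad(58)))
E
```

```text
[0.23383047 0.57911091 0.24132766] 0.15 0.08530317312197305
n 8 dist 0.4236395296490408 ang 0.17465799238611102
0 t [-3.47 -3.04 -2.6 ] w [-0.0002 -0.      0.0218]
1 t [-3.53 -2.96 -2.6 ] w [-0.0002 -0.      0.0218]
2 t [-3.6  -2.89 -2.61] w [-0.0002 -0.      0.0218]
3 t [-3.66 -2.81 -2.61] w [-0.0002 -0.      0.0218]
4 t [-3.72 -2.72 -2.61] w [-0.0002 -0.      0.0218]
5 t [-3.78 -2.64 -2.61] w [-0.0002 -0.      0.0218]
6 t [-3.83 -2.56 -2.61] w [-0.0002 -0.      0.0218]
7 t [-3.89 -2.47 -2.61] w [-0.0002 -0.      0.0218]
```

Call:
send_rows:
  series:
    - {"tx":0,"ty":0,"tz":-5.2,"wx":0,"wy":0,"wz":0,"jaw":1}
    - {"tx":0,"ty":0,"tz":-5.2,"wx":0,"wy":0,"wz":0,"jaw":1}
    - {"tx":0,"ty":0,"tz":-5.2,"wx":0,"wy":0,"wz":0,"jaw":1}
    - {"tx":0,"ty":0,"tz":-5.2,"wx":0,"wy":0,"wz":0,"jaw":1}

```text
t: 0.65
tool_pos: [0.2331, 0.5777, 0.4448]
tool_rot: [-0.598, -3.078, 0.029]
contact_force: [1.1, -0.3, 0.6]
opening: 0.012
```

```bash
python3 - <<'E'
from plan import *
o=ctrl.get_obs();print(o['tool_pos'],o['t'],o['opening'])
plan([.40,.25,.45],down(np.deg2rad(58)))
E
```

```text
[0.2330899  0.57774767 0.44478724] 0.65 0.011976121450213003
n 7 dist 0.36783785960646215 ang 0.17569161628294402
0 t [-3.96 -3.45 -0.02] w [-0.0027 -0.0001  0.0249]
1 t [-4.05 -3.35 -0.03] w [-0.0027 -0.0001  0.0249]
2 t [-4.13 -3.25 -0.04] w [-0.0027 -0.0001  0.0249]
3 t [-4.21 -3.14 -0.04] w [-0.0027 -0.0001  0.0249]
4 t [-4.29 -3.04 -0.05] w [-0.0027 -0.0001  0.0249]
5 t [-4.36 -2.93 -0.06] w [-0.0027 -0.0001  0.0249]
6 t [-4.43 -2.82 -0.07] w [-0.0027 -0.0001  0.0249]
```

Call:
send_rows:
  series:
    - {"tx":-4,"ty":-3.5,"tz":0,"wx":0,"wy":0,"wz":0.025,"jaw":1}
    - {"tx":-4.1,"ty":-3.4,"tz":0,"wx":0,"wy":0,"wz":0.025,"jaw":1}
    - {"tx":-4.2,"ty":-3.3,"tz":0,"wx":0,"wy":0,"wz":0.025,"jaw":1}
    - {"tx":-4.3,"ty":-3.2,"tz":0,"wx":0,"wy":0,"wz":0.025,"jaw":1}
    - {"tx":-4.3,"ty":-3.1,"tz":0,"wx":0,"wy":0,"wz":0.025,"jaw":1}

```text
t: 1.27
tool_pos: [0.3556, 0.3369, 0.4518]
tool_rot: [-0.786, -3.04, 0.016]
contact_force: [0.4, -0.3, -0.5]
opening: -0.0002
```

```bash
python3 - <<'E'
from plan import *
o=ctrl.get_obs();print(o['tool_pos'],o['t'],o['q'])
plan([.45,-.08,.45],down(np.deg2rad(48)),n=7)
E
```

```text
[0.35555764 0.3369336  0.45182721] 1.275 [ 0.60959953 -0.30007728  1.59350019 -0.0059259   1.85684802 -0.45689752]
n 7 dist 0.42750008628538616 ang 0.22732759306189124
0 t [-4.07 -4.56  0.08] w [-0.0014  0.0004  0.0324]
1 t [-4.21 -4.42  0.07] w [-0.0014  0.0004  0.0324]
2 t [-4.35 -4.28  0.06] w [-0.0014  0.0004  0.0324]
3 t [-4.49 -4.14  0.05] w [-0.0014  0.0004  0.0324]
4 t [-4.62 -3.99  0.05] w [-0.0014  0.0004  0.0324]
5 t [-4.75 -3.84  0.04] w [-0.0014  0.0004  0.0324]
6 t [-4.87 -3.68  0.03] w [-0.0014  0.0004  0.0324]
```

Call:
send_rows:
  series:
    - {"tx":-4.1,"ty":-4.5,"tz":0,"wx":0,"wy":0,"wz":0.032,"jaw":1}
    - {"tx":-4.2,"ty":-4.4,"tz":0,"wx":0,"wy":0,"wz":0.032,"jaw":1}
    - {"tx":-4.4,"ty":-4.3,"tz":0,"wx":0,"wy":0,"wz":0.032,"jaw":1}
    - {"tx":-4.5,"ty":-4.1,"tz":0,"wx":0,"wy":0,"wz":0.032,"jaw":1}
    - {"tx":-4.6,"ty":-4.0,"tz":0,"wx":0,"wy":0,"wz":0.032,"jaw":1}

```text
t: 1.9
tool_pos: [0.4239, 0.0318, 0.4526]
tool_rot: [-1.032, -2.967, 0.018]
contact_force: [1.0, 0.3, -0.7]
opening: 0.0005
```

```bash
python3 - <<'E'
from plan import *
o=ctrl.get_obs();print(o['tool_pos'],o['t'],o['q'])
plan([.570,-.356,.40],down(np.deg2rad(36.5)))
E
```

```text
[0.42385571 0.03182817 0.45259746] 1.9 [-0.09358379 -0.45985141  1.71070781 -0.0114009   1.89361935 -0.99879476]
n 7 dist 0.41777426678428325 ang 0.2647998194318539
0 t [-5.07 -3.04  0.8 ] w [-0.0014  0.0007  0.0378]
1 t [-5.18 -2.85  0.79] w [-0.0014  0.0007  0.0378]
2 t [-5.29 -2.65  0.79] w [-0.0014  0.0007  0.0378]
3 t [-5.39 -2.45  0.78] w [-0.0014  0.0007  0.0378]
4 t [-5.47 -2.25  0.77] w [-0.0014  0.0007  0.0378]
5 t [-5.56 -2.04  0.76] w [-0.0014  0.0007  0.0378]
6 t [-5.63 -1.83  0.76] w [-0.0014  0.0007  0.0378]
```

Call:
send_rows:
  series:
    - {"tx":-5.1,"ty":-3.0,"tz":0.5,"wx":0,"wy":0,"wz":0.038,"jaw":1}
    - {"tx":-5.2,"ty":-2.9,"tz":0.5,"wx":0,"wy":0,"wz":0.038,"jaw":1}
    - {"tx":-5.3,"ty":-2.7,"tz":0.5,"wx":0,"wy":0,"wz":0.038,"jaw":1}
    - {"tx":-5.4,"ty":-2.5,"tz":0.8,"wx":0,"wy":0,"wz":0.038,"jaw":1}
    - {"tx":-5.5,"ty":-2.3,"tz":0.8,"wx":0,"wy":0,"wz":0.038,"jaw":1}

```text
t: 2.52
tool_pos: [0.5275, -0.2577, 0.4239]
tool_rot: [1.319, 2.847, -0.015]
contact_force: [-0.1, -0.0, -0.4]
opening: -0.0001
```

```bash
python3 - <<'E'
from plan import *
o=ctrl.get_obs();print(o['tool_pos'],o['t'],o['q'])
plan([.570,-.356,.34],down(np.deg2rad(36.5)))
im,ci=snap('wrist','w1.png')
E
```

```text
[ 0.52753091 -0.25771972  0.42387517] 2.525 [-0.57720736 -0.0831599   1.45061777 -0.00873805  1.7686984  -1.28184034]
n 3 dist 0.13600617990717692 ang 0.06662281133163551
0 t [-3.39 -1.02  2.83] w [-0.0021  0.0026  0.0219]
1 t [-3.42 -0.95  2.82] w [-0.0021  0.0026  0.0219]
2 t [-3.45 -0.88  2.81] w [-0.0021  0.0026  0.0219]
```

View pics/w1.png

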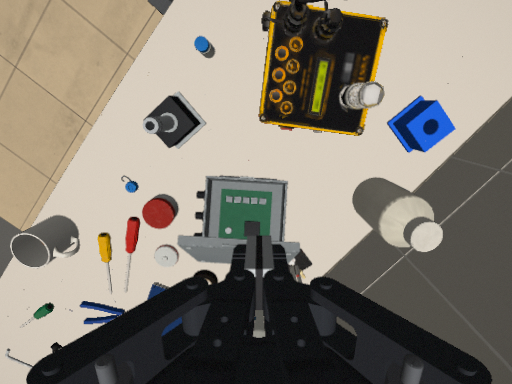

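Wrist view: the black stand with the gauge is at (155–180, 122). The grey box is at (245, 210) with its lid free edge at (240, 247). The look-alikes are the blue stand at (422, 125), which I leave alone, and the glass tube at (362, 95). I choose the black stand.

Call:
send_rows:
  series:
    - {"tx":-3.4,"ty":-1.0,"tz":2.8,"wx":0,"wy":0,"wz":0.022,"jaw":1}
    - {"tx":-3.4,"ty":-1.0,"tz":2.8,"wx":0,"wy":0,"wz":0.022,"jaw":1}
    - {"tx":-3.4,"ty":-0.9,"tz":2.8,"wx":0,"wy":0,"wz":0.022,"jaw":1}

```text
t: 2.95
tool_pos: [0.5704, -0.3667, 0.336]
tool_rot: [1.426, 2.794, -0.02]
contact_force: [-0.1, -0.0, -0.4]
opening: -0.0003
```

```bash
python3 - <<'E'
from plan import *
o=ctrl.get_obs();print(o['tool_pos'],o['t'],o['contact_force'])
plan([.570,-.356,.26],down(np.deg2rad(36.5)),n=5)
im,ci=snap('scene','s1.png');cv2.imwrite('pics/s1c.png',cv2.resize(im[80:280,160:380,::-1],None,fx=3.5,fy=3))
im,ci=snap('side','d1.png');cv2.imwrite('pics/d1c.png',cv2.resize(im[60:260,180:380,::-1],None,fx=3,fy=3))
E
```

```text
[ 0.57035146 -0.36669448  0.3359878 ] 2.95 [-0.07352115 -0.02379633 -0.44974846]
n 5 dist 0.07673748681413557 ang 0.016426497519487843
0 t [0.19 0.13 1.52] w [-0.0018  0.0019 -0.0019]
1 t [0.19 0.13 1.52] w [-0.0018  0.0019 -0.0019]
2 t [0.19 0.13 1.52] w [-0.0018  0.0019 -0.0019]
3 t [0.18 0.13 1.52] w [-0.0018  0.0019 -0.0019]
4 t [0.18 0.12 1.52] w [-0.0018  0.0019 -0.0019]
```

View pics/s1c.png

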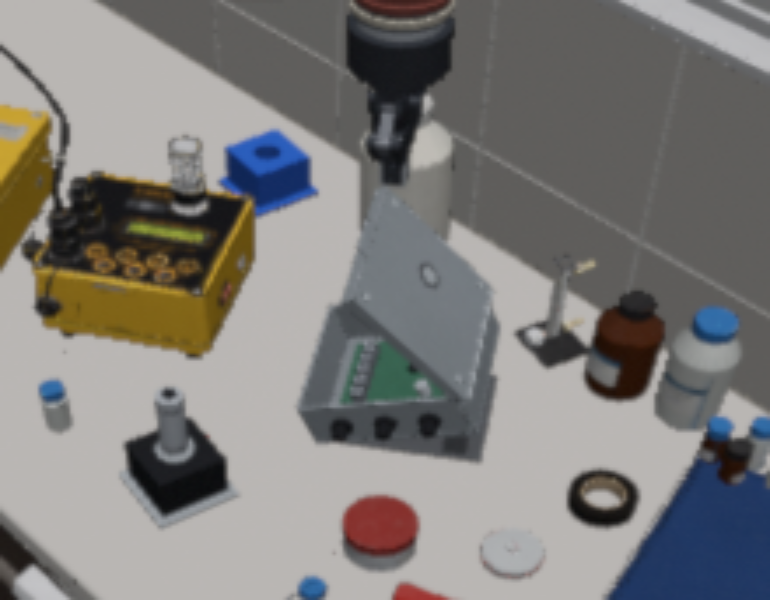

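View pics/d1c.png

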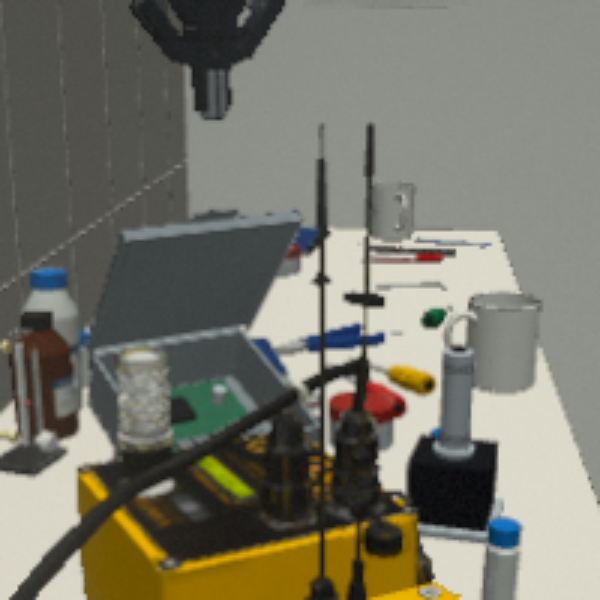

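Call:
send_rows:
  series:
    - {"tx":0.2,"ty":0,"tz":2.0,"wx":0,"wy":0,"wz":0,"jaw":1}
    - {"tx":0.2,"ty":0,"tz":2.0,"wx":0,"wy":0,"wz":0,"jaw":1}
    - {"tx":0.2,"ty":0,"tz":1.5,"wx":0,"wy":0,"wz":0,"jaw":1}
    - {"tx":0.2,"ty":0,"tz":1.2,"wx":0,"wy":0,"wz":0,"jaw":1}
    - {"tx":0.2,"ty":0,"tz":1.0,"wx":0,"wy":0,"wz":0,"jaw":1}

```text
t: 3.68
tool_pos: [0.5623, -0.3568, 0.2514]
tool_rot: [-1.426, -2.798, 0.018]
contact_force: [-0.5, -0.7, 1.7]
opening: 0.0001
```

Call:
send_rows:
  series:
    - {"tx":0.1,"ty":0,"tz":0.8,"wx":0,"wy":0,"wz":0,"jaw":1}
    - {"tx":0.1,"ty":0,"tz":0.8,"wx":0,"wy":0,"wz":0,"jaw":1}
    - {"tx":0.1,"ty":0,"tz":0.8,"wx":0,"wy":0,"wz":0,"jaw":1}

```text
t: 4.05
tool_pos: [0.5611, -0.355, 0.2281]
tool_rot: [1.424, 2.797, -0.019]
contact_force: [0.3, 0.7, 1.1]
opening: -0.0001
```

```bash
python3 - <<'E'
from plan import *
im,ci=snap('side','d2.png');cv2.imwrite('pics/d2c.png',cv2.resize(im[60:260,180:380,::-1],None,fx=3,fy=3))
E
```

```text
(no output)
```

View pics/d2c.png

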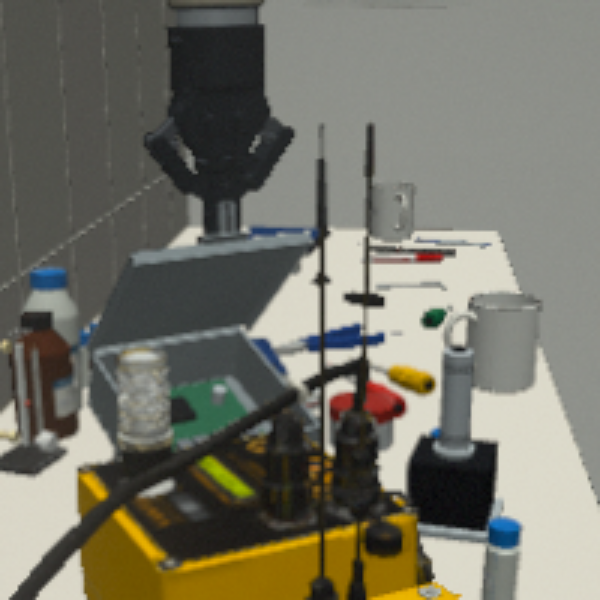

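The side view shows the fingertips on the lid's edge at (222, 238), and the lid edge has moved lower. I'll keep going.

Call:
send_rows:
  series:
    - {"tx":0.15,"ty":0,"tz":0.9,"wx":0,"wy":0,"wz":0,"jaw":1}
    - {"tx":0.15,"ty":0,"tz":0.9,"wx":0,"wy":0,"wz":0,"jaw":1}
    - {"tx":0.15,"ty":0,"tz":0.9,"wx":0,"wy":0,"wz":0,"jaw":1}
    - {"tx":0.15,"ty":0,"tz":0.9,"wx":0,"wy":0,"wz":0,"jaw":1}
    - {"tx":0.15,"ty":0,"tz":0.9,"wx":0,"wy":0,"wz":0,"jaw":1}

```text
t: 4.72
tool_pos: [0.5559, -0.3487, 0.1791]
tool_rot: [1.425, 2.798, -0.018]
contact_force: [0.0, 0.0, 1.1]
opening: 0.0
```

Call:
send_rows:
  series:
    - {"tx":0.15,"ty":0,"tz":0.9,"wx":0,"wy":0,"wz":0,"jaw":1}
    - {"tx":0.15,"ty":0,"tz":0.9,"wx":0,"wy":0,"wz":0,"jaw":1}
    - {"tx":0.15,"ty":0,"tz":0.9,"wx":0,"wy":0,"wz":0,"jaw":1}
    - {"tx":0.15,"ty":0,"tz":0.9,"wx":0,"wy":0,"wz":0,"jaw":1}
    - {"tx":0.15,"ty":0,"tz":0.9,"wx":0,"wy":0,"wz":0,"jaw":1}

```text
t: 5.35
tool_pos: [0.551, -0.3426, 0.1305]
tool_rot: [1.425, 2.798, -0.018]
contact_force: [-0.5, -1.1, 0.8]
opening: -0.0
```

Call:
send_rows:
  series:
    - {"tx":0.1,"ty":0,"tz":0.8,"wx":0,"wy":0,"wz":0,"jaw":1}
    - {"tx":0.1,"ty":0,"tz":0.7,"wx":0,"wy":0,"wz":0,"jaw":1}
    - {"tx":0.1,"ty":0,"tz":0.6,"wx":0,"wy":0,"wz":0,"jaw":1}
    - {"tx":0.0,"ty":0,"tz":0.5,"wx":0,"wy":0,"wz":0,"jaw":1}

```text
t: 5.85
tool_pos: [0.549, -0.3407, 0.1026]
tool_rot: [1.425, 2.797, -0.019]
contact_force: [-0.2, 0.5, 0.9]
opening: -0.0005
```

```bash
python3 - <<'E'
from plan import *
im,ci=snap('side','d3.png');cv2.imwrite('pics/d3c.png',cv2.resize(im[60:260,180:380,::-1],None,fx=3,fy=3))
im,ci=snap('scene','s3.png');cv2.imwrite('pics/s3c.png',cv2.resize(im[80:280,160:380,::-1],None,fx=3.5,fy=3))
E
```

```text
(no output)
```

View pics/d3c.png

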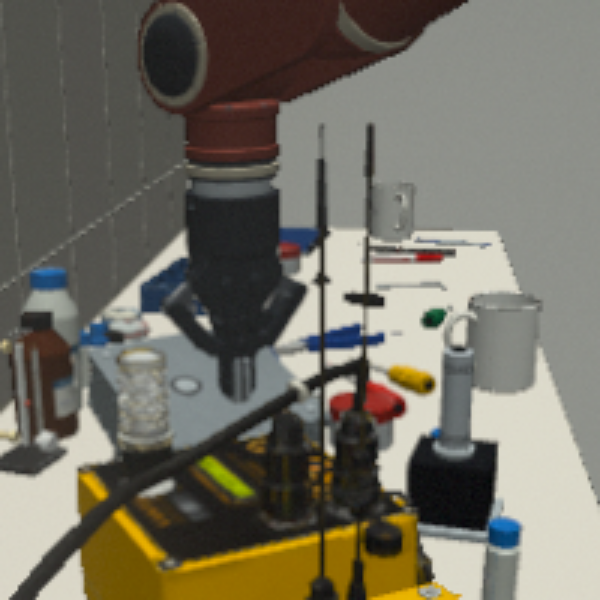

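View pics/s3c.png

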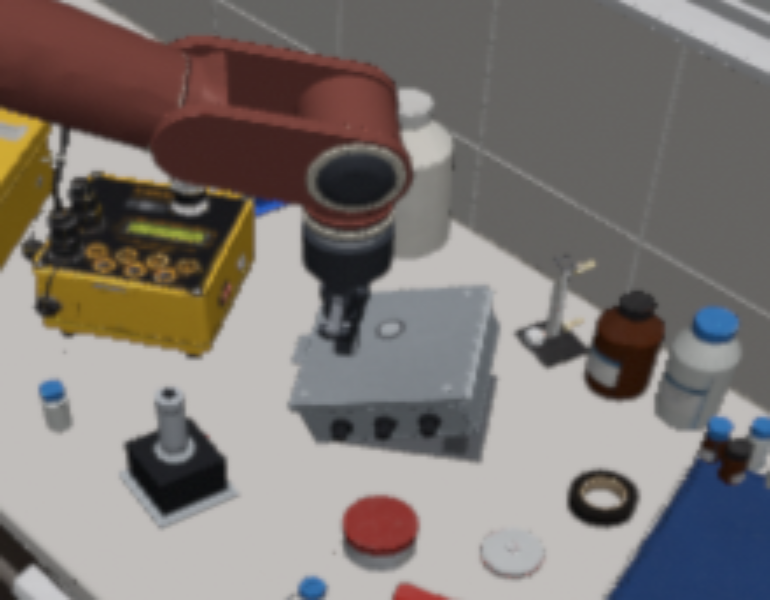

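The lid is nearly closed, with the fingers on it at (240, 395) in the side crop. I'll press on gently until the force rises.

Call:
send_rows:
  series:
    - {"tx":0,"ty":0,"tz":0.4,"wx":0,"wy":0,"wz":0,"jaw":1}
    - {"tx":0,"ty":0,"tz":0.4,"wx":0,"wy":0,"wz":0,"jaw":1}

```text
t: 6.2
tool_pos: [0.5491, -0.3408, 0.0958]
tool_rot: [1.425, 2.798, -0.019]
contact_force: [-6.1, 5.2, 17.5]
opening: 0.0003
```

Call:
send_rows:
  series:
    - {"tx":0,"ty":0,"tz":0.3,"wx":0,"wy":0,"wz":0,"jaw":1}
    - {"tx":0,"ty":0,"tz":0.3,"wx":0,"wy":0,"wz":0,"jaw":1}

```text
t: 6.45
tool_pos: [0.5491, -0.3408, 0.0958]
tool_rot: [-1.425, -2.798, 0.019]
contact_force: [-7.7, 4.9, 14.7]
opening: -0.0001
```

Call:
send_rows:
  series:
    - {"tx":0,"ty":0,"tz":-3,"wx":0,"wy":0,"wz":0,"jaw":1}
    - {"tx":0,"ty":0,"tz":-5,"wx":0,"wy":0,"wz":0,"jaw":0.5}
    - {"tx":0,"ty":0,"tz":-6,"wx":0,"wy":0,"wz":0,"jaw":0}
    - {"tx":0,"ty":0,"tz":-6,"wx":0,"wy":0,"wz":0,"jaw":0}

```text
t: 6.95
tool_pos: [0.5475, -0.3364, 0.2919]
tool_rot: [-1.418, -2.784, 0.013]
contact_force: [0.3, -0.9, -0.0]
opening: 0.0543
```

```bash
python3 - <<'E'
from plan import *
o=ctrl.get_obs();print(o['tool_pos'],o['t'],o['contact_force'])
plan([.372,-.322,.25],down(np.deg2rad(36.5)))
E
```

```text
[ 0.54748008 -0.33639087  0.29194313] 6.95 [ 0.32182799 -0.91601775 -0.00223609]
n 4 dist 0.18099608595943004 ang 0.02144941920108305
0 t [ 2.86 -3.32  1.14] w [-0.0039 -0.003  -0.0021]
1 t [ 2.87 -3.32  1.11] w [-0.0039 -0.003  -0.0021]
2 t [ 2.88 -3.32  1.09] w [-0.0039 -0.003  -0.0021]
3 t [ 2.89 -3.31  1.07] w [-0.0039 -0.003  -0.0021]
```

Call:
send_rows:
  series:
    - {"tx":2.9,"ty":-3.3,"tz":1.0,"wx":-0.004,"wy":-0.003,"wz":-0.002,"jaw":0}
    - {"tx":2.9,"ty":-3.3,"tz":1.0,"wx":-0.004,"wy":-0.003,"wz":-0.002,"jaw":0}
    - {"tx":2.9,"ty":-3.3,"tz":1.0,"wx":-0.004,"wy":-0.003,"wz":-0.002,"jaw":0}
    - {"tx":2.9,"ty":-3.3,"tz":1.0,"wx":-0.004,"wy":-0.003,"wz":-0.002,"jaw":0}

```text
t: 7.45
tool_pos: [0.3727, -0.3229, 0.2611]
tool_rot: [1.401, 2.793, -0.006]
contact_force: [-0.0, -1.0, 0.4]
opening: 0.0852
```

```bash
python3 - <<'E'
from plan import *
import pickle
o=ctrl.get_obs();print(o['tool_pos'],o['t'],o['contact_force'],o['opening'])
for n,c in [('scene',(80,280,160,380)),('side',(60,260,180,380)),('wrist',(0,384,0,512))]:
    im,ci=snap(n,n+'4.png'); pickle.dump(ci,open(n+'4.pkl','wb'))
    a,b,c_,d=c; cv2.imwrite('pics/%s4c.png'%n,cv2.resize(im[a:b,c_:d,::-1],None,fx=1.5 if n=='wrist' else 3,fy=1.5 if n=='wrist' else 3))
E
```

```text
[ 0.37269453 -0.32293091  0.26107028] 7.45 [-0.00245194 -0.99164975  0.44460867] 0.08524546114511526
```

View pics/scene4c.png

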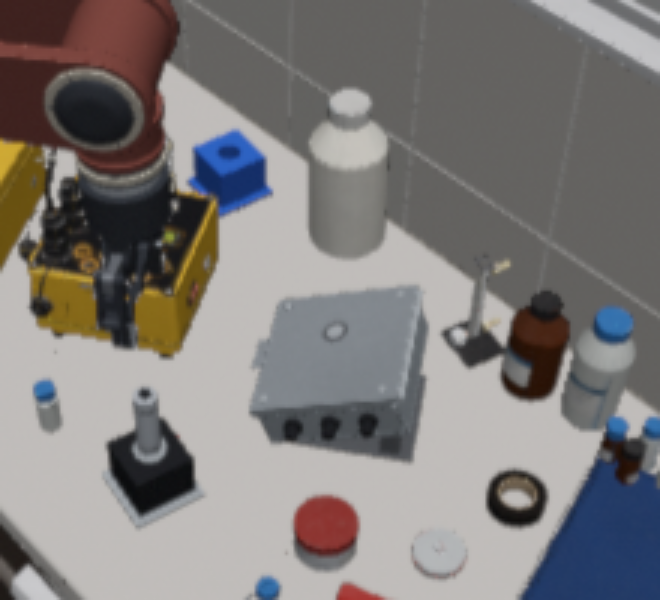

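View pics/side4c.png

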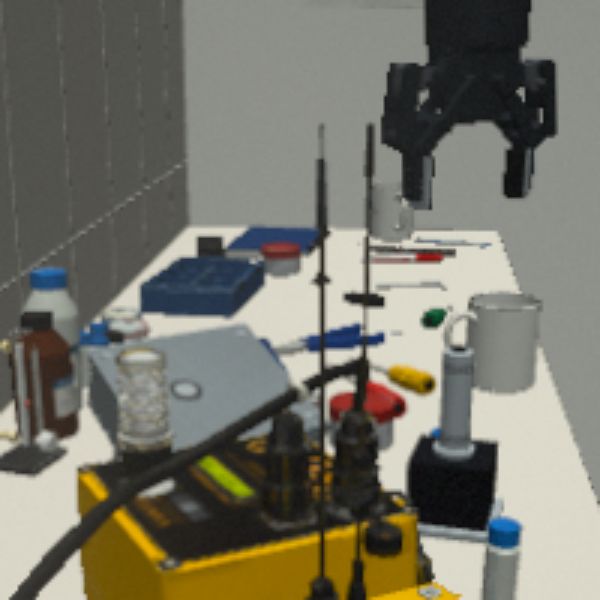

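View pics/wrist4c.png

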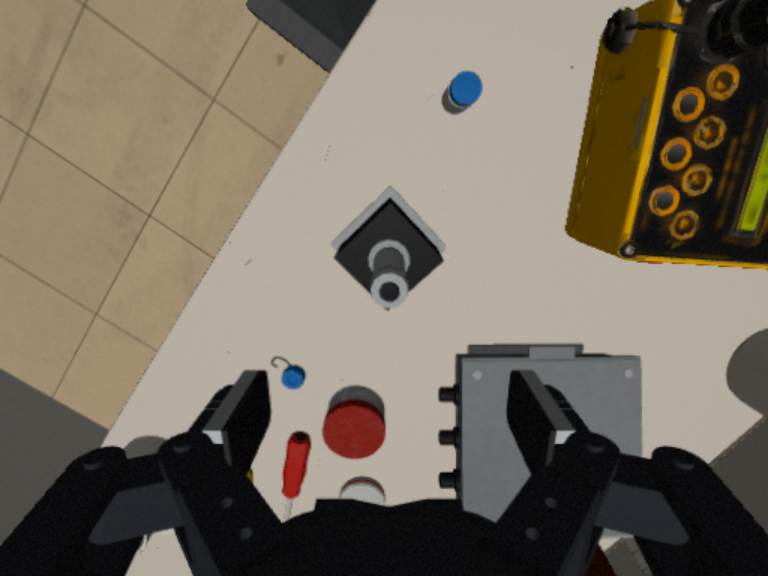

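```bash
python3 - <<'E'
from plan import *
import pickle
np.set_printoptions(precision=4,suppress=True)
ims={n:cv2.imread(f'pics/{n}4.png') for n in ['scene','side','wrist']};C={n:pickle.load(open(n+'4.pkl','rb')) for n in ims}
def crop(n,x0,y0,w,h,f,fn): cv2.imwrite('pics/'+fn,cv2.resize(ims[n][y0:y0+h,x0:x0+w],None,fx=f,fy=f,interpolation=cv2.INTER_CUBIC))
crop('scene',235,165,80,70,8,'z1.png'); crop('side',205,165,80,50,8,'z2.png')
S=lambda x,y:(160+x/3,80+y/3); D=lambda x,y:(180+x/3,60+y/3)
print('spot',tri([ray(C['scene'],*S(335,330)),ray(C['side'],*D(186,389))]))
print('gtop',tri([ray(C['scene'],*S(145,395)),ray(C['side'],*D(458,350)),ray(C['wrist'],389/1.5,291/1.5)]))
print('flange',onz(C['wrist'],389/1.5,259/1.5,.065),onz(C['scene'],*S(150,452),.063))
print('gtop onz',onz(C['wrist'],389/1.5,291/1.5,.145),onz(C['scene'],*S(145,395),.145))
E
```

```text
spot (array([ 0.5947, -0.3505,  0.0965]), [np.float64(0.0009226285331612455), np.float64(0.0009226285331610385)])
gtop (array([ 0.3714, -0.3213,  0.1444]), [np.float64(0.00078053971992149), np.float64(0.0005140941363457737), np.float64(0.0006725387346775128)])
flange [ 0.3707 -0.3193  0.065 ] [ 0.369  -0.3255  0.063 ]
gtop onz [ 0.3711 -0.3205  0.145 ] [ 0.3716 -0.3224  0.145 ]
```

View pics/z1.png

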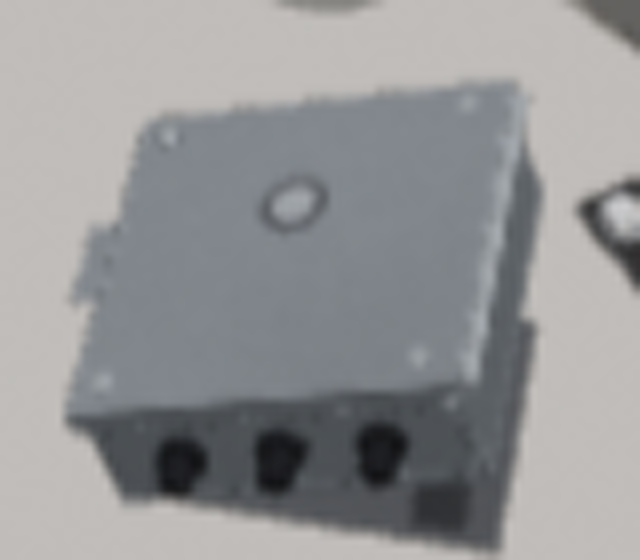

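View pics/z2.png

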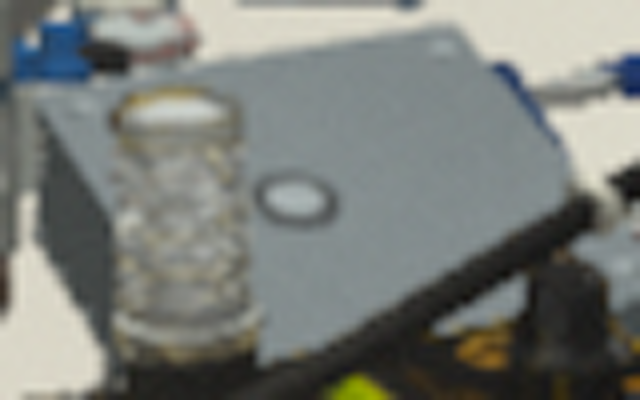

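```bash
python3 - <<'E'
from plan import *
import pickle
np.set_printoptions(precision=4,suppress=True)
C={n:pickle.load(open(n+'4.pkl','rb')) for n in ['scene','side','wrist']}
S=lambda x,y:(235+(x-3.5)/8,165+(y-3.5)/8); D=lambda x,y:(205+(x-3.5)/8,165+(y-3.5)/8)
sp,r=tri([ray(C['scene'],*S(294,203)),ray(C['side'],*D(299,200))]);print(sp,r)
print(onz(C['scene'],*S(294,203),.0965),onz(C['side'],*D(299,200),.0965))
c={k:onz(C['scene'],*S(*p),z) for k,p,z in [('FL',(148,118),.0694),('FR',(68,415),.0694),('HL',(518,83),.1228),('HR',(470,382),.1228)]}
print(c)
fy=c['FL']-c['FR'];hy=c['HL']-c['HR'];dl=c['HL']-c['FL'];dr=c['HR']-c['FR']
for v in (fy,hy,dl,dr): print(np.linalg.norm(v),np.rad2deg(np.arctan2(v[1],v[0])))
mid=sum(c.values())/4;print(mid)
E
```

```text
[ 0.5943 -0.3497  0.0968] [np.float64(0.0005101082936202834), np.float64(0.0005101082936206663)]
[ 0.5952 -0.3493  0.0965] [ 0.5939 -0.3498  0.0965]
{'FL': array([ 0.6016, -0.2584,  0.0694]), 'FR': array([ 0.4744, -0.3538,  0.0694]), 'HL': array([ 0.6866, -0.3784,  0.1228]), 'HR': array([ 0.5641, -0.4726,  0.1228])}
0.15901949337662163 36.87244667198843
0.15461085688708298 37.55275331869709
0.15649245570954404 -54.6849298921978
0.1581686709876795 -52.965281672223256
[ 0.5817 -0.3658  0.0961]
```

The lid is closed: its corner spans of 159/155/156/158 mm fit 158 x 156 at the expected heights. The spot is at about (0.594, -0.350, 0.097). The gauge top is at (0.371, -0.321, 0.145), which matches the expected height. Next I descend on the gauge.

```bash
python3 - <<'E'
from plan import *
plan([.3713,-.3215,.097],down(np.deg2rad(36.9)),n=5)
E
```

```text
n 5 dist 0.16326519221905333 ang 0.016790727181173953
0 t [ 0.08 -0.02  3.26] w [ 0.0008  0.003  -0.0012]
1 t [ 0.07 -0.01  3.26] w [ 0.0008  0.003  -0.0012]
2 t [ 0.06 -0.01  3.26] w [ 0.0008  0.003  -0.0012]
3 t [ 0.05 -0.01  3.26] w [ 0.0008  0.003  -0.0012]
4 t [ 0.04 -0.01  3.27] w [ 0.0008  0.003  -0.0012]
```

Call:
send_rows:
  series:
    - {"tx":0.08,"ty":0,"tz":3.5,"wx":0.002,"wy":0.007,"wz":-0.003,"jaw":0}
    - {"tx":0.08,"ty":0,"tz":3,"wx":0.002,"wy":0.007,"wz":-0.003,"jaw":0}
    - {"tx":0.08,"ty":0,"tz":3,"wx":0,"wy":0,"wz":0,"jaw":0}
    - {"tx":0,"ty":0,"tz":3,"wx":0,"wy":0,"wz":0,"jaw":0}

```text
t: 8.1
tool_pos: [0.3777, -0.325, 0.138]
tool_rot: [1.395, 2.8, -0.006]
contact_force: [0.5, -0.1, 0.5]
opening: 0.0855
```

```bash
python3 - <<'E'
from plan import *
o=ctrl.get_obs();print(o['tool_pos'],o['t'],o['contact_force'])
plan([.3713,-.3215,.097],down(np.deg2rad(36.9)),n=2)
snap('wrist','w5.png')
E
```

```text
[ 0.37774795 -0.32499431  0.13800784] 8.1 [ 0.48046164 -0.07474264  0.54254776]
n 2 dist 0.04165848741300633 ang 0.014206580958277341
0 t [ 0.36 -0.16  2.05] w [0.0012 0.0069 0.001 ]
1 t [ 0.35 -0.16  2.05] w [0.0012 0.0069 0.001 ]
```

View pics/w5.png

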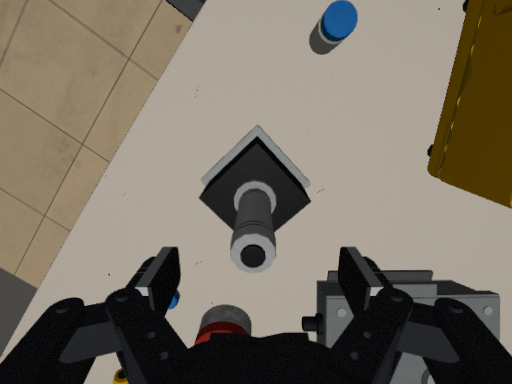

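The gauge top at (253, 252) lies between the open pads at 165 and 355. I'll do the last descent and then close.

Call:
send_rows:
  series:
    - {"tx":0.4,"ty":-0.2,"tz":1.5,"wx":0.002,"wy":0.014,"wz":0.002,"jaw":0}
    - {"tx":0.3,"ty":-0.15,"tz":1.3,"wx":0,"wy":0,"wz":0,"jaw":0}
    - {"tx":0,"ty":0,"tz":1.3,"wx":0,"wy":0,"wz":0,"jaw":0}

```text
t: 8.52
tool_pos: [0.3708, -0.3205, 0.0926]
tool_rot: [-1.401, -2.807, -0.004]
contact_force: [0.1, 1.5, 0.3]
opening: 0.085
```

```bash
python3 - <<'E'
from plan import *
o=ctrl.get_obs();print(o['tool_pos'],o['t'],o['contact_force'])
plan([.3713,-.3215,.097],down(np.deg2rad(36.9)),n=1)
E
```

```text
[ 0.37084992 -0.32051977  0.09260451] 8.525 [0.09814811 1.52944189 0.27719696]
n 1 dist 0.004525894760384437 ang 0.004923973307209265
0 t [-0.1  -0.02 -0.44] w [ 0.0003 -0.0048  0.0012]
```

Call:
send_rows:
  series:
    - {"tx":-0.1,"ty":0,"tz":-0.4,"wx":0,"wy":-0.005,"wz":0,"jaw":0.5}
    - {"tx":0,"ty":0,"tz":0,"wx":0,"wy":0,"wz":0,"jaw":0.7}
    - {"tx":0,"ty":0,"tz":0,"wx":0,"wy":0,"wz":0,"jaw":1}
    - {"tx":0,"ty":0,"tz":0,"wx":0,"wy":0,"wz":0,"jaw":1}
    - {"tx":0,"ty":0,"tz":0,"wx":0,"wy":0,"wz":0,"jaw":1}
  squeeze: 60

```text
t: 9.15
tool_pos: [0.372, -0.3221, 0.098]
tool_rot: [1.402, 2.808, -0.001]
contact_force: [0.6, 0.0, -1.9]
opening: 0.0228
```

```bash
python3 - <<'E'
from plan import *
o=ctrl.get_obs();print(o['tool_pos'],o['tool_rot'],o['t'],o['contact_force'],o['opening'])
snap('wrist','w6.png')
E
```

```text
[ 0.37201839 -0.32212516  0.09801871] [ 1.40174863e+00  2.80847640e+00 -1.41194504e-03] 9.15 [ 5.62264399e-01  1.81640683e-03 -1.94986642e+00] 0.022769750101107284
```

View pics/w6.png

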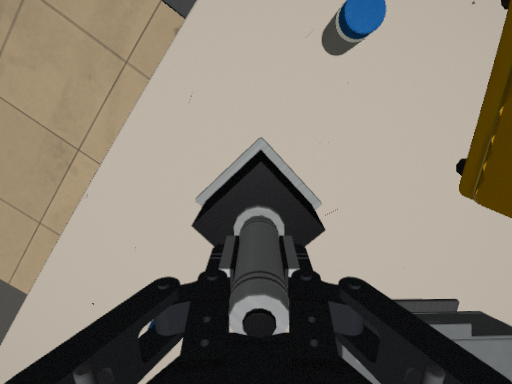

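The gauge is gripped between the pads at (260, 265), with an opening of 23 mm on the 24 mm barrel. Next I lift it straight up.

Call:
send_rows:
  series:
    - {"tx":0,"ty":0,"tz":-1,"wx":0,"wy":0,"wz":0,"jaw":1}
    - {"tx":0,"ty":0,"tz":-2,"wx":0,"wy":0,"wz":0,"jaw":1}
    - {"tx":0,"ty":0,"tz":-3,"wx":0,"wy":0,"wz":0,"jaw":1}
    - {"tx":0,"ty":0,"tz":-3,"wx":0,"wy":0,"wz":0,"jaw":1}
    - {"tx":0,"ty":0,"tz":-3,"wx":0,"wy":0,"wz":0,"jaw":1}

```text
t: 9.82
tool_pos: [0.3701, -0.3198, 0.2191]
tool_rot: [-1.401, -2.807, -0.004]
contact_force: [0.9, -0.5, -1.6]
opening: 0.0226
```

Call:
send_rows:
  series:
    - {"tx":0,"ty":0,"tz":-3,"wx":0,"wy":0,"wz":0,"jaw":1}
    - {"tx":0,"ty":0,"tz":-3,"wx":0,"wy":0,"wz":0,"jaw":1}
    - {"tx":0,"ty":0,"tz":0,"wx":0,"wy":0,"wz":0,"jaw":1}
    - {"tx":0,"ty":0,"tz":0,"wx":0,"wy":0,"wz":0,"jaw":1}

```text
t: 10.32
tool_pos: [0.3705, -0.3202, 0.2842]
tool_rot: [-1.403, -2.811, -0.001]
contact_force: [0.1, -0.8, -2.7]
opening: 0.0229
```

```bash
python3 - <<'E'
from plan import *
import pickle
o=ctrl.get_obs();print(o['tool_pos'],o['tool_rot'],o['t'],o['contact_force'],o['opening'])
im,ci=snap('scene','s7.png');pickle.dump(ci,open('scene7.pkl','wb'))
cv2.imwrite('pics/s7c.png',cv2.resize(im[120:260,170:320,::-1],None,fx=4,fy=4,interpolation=cv2.INTER_CUBIC))
im,ci=snap('side','d7.png');pickle.dump(ci,open('side7.pkl','wb'))
cv2.imwrite('pics/d7c.png',cv2.resize(im[80:220,260:400,::-1],None,fx=4,fy=4,interpolation=cv2.INTER_CUBIC))
E
```

```text
[ 0.37048481 -0.32016077  0.28422141] [-1.40274380e+00 -2.81102011e+00 -9.44186352e-04] 10.325 [ 0.08840709 -0.84198493 -2.72280904] 0.02294141194491224
```

View pics/s7c.png

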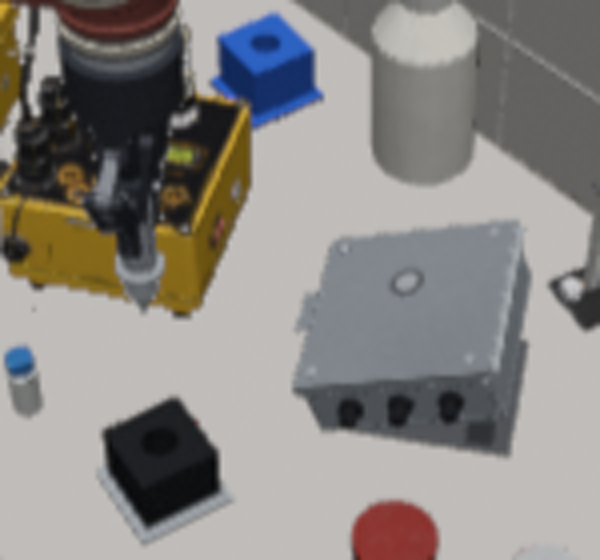

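View pics/d7c.png

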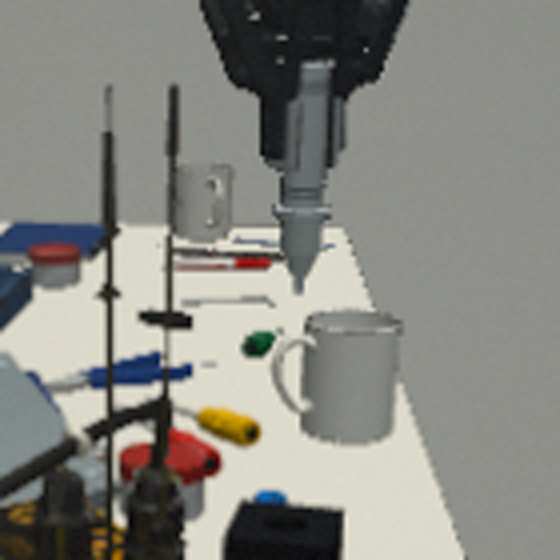

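```bash
python3 - <<'E'
from plan import *
import pickle
np.set_printoptions(precision=4,suppress=True)
s=pickle.load(open('scene7.pkl','rb'));d=pickle.load(open('side7.pkl','rb'))
S=lambda x,y:(170+(x-1.5)/4,120+(y-1.5)/4); D=lambda x,y:(260+(x-1.5)/4,80+(y-1.5)/4)
tip,r=tri([ray(s,*S(145,309)),ray(d,*D(297,293))]);print('tip',tip,r)
print('flange',tri([ray(s,*S(140,270)),ray(d,*D(302,210))]))
o=ctrl.get_obs();R=Ro.from_rotvec(o['tool_rot']).as_matrix();P=o['tool_pos']
print('tool z',R[:,2],'tip in tool',R.T@(tip-P))
# expected vertical axis projected in side and scene
for k in (-.048,-.03,0,.037,.083): 
    X=P+R[:,2]*k;u=proj(d,X);v=proj(s,X);print(k,'side',(u[0]-260)*4+1.5,(u[1]-80)*4+1.5,'scene',(v[0]-170)*4+1.5,(v[1]-120)*4+1.5)
E
```

```text
tip [ 0.3713 -0.3169  0.2029] [np.float64(0.00048560470216834576), np.float64(0.0004856047021683164)]
flange (array([ 0.3687, -0.3216,  0.2492]), [np.float64(0.0010967708299430877), np.float64(0.0010967708299430676)])
tool z [ 0.      0.0008 -1.    ] tip in tool [0.0021 0.0026 0.0812]
-0.048 side 306.3016646281801 61.75443470610878 scene 133.5612168787709 177.57612702207507
-0.03 side 305.1254492497369 94.84267686402302 scene 135.4637604722011 197.62183792030885
0 side 303.11610855077697 149.2293837319167 scene 138.54793690094766 230.1064248070952
0.037 side 300.56393908993186 214.96337641453465 scene 142.20944438520974 268.65400112794566
0.083 side 297.296129032198 294.5657999804355 scene 146.5557416487054 314.3857955660716
```

```bash
python3 - <<'E'
import cv2
a=cv2.imread('pics/d7.png'); cv2.imwrite('pics/z3.png',cv2.resize(a[92:158,315:355],None,fx=9,fy=9,interpolation=cv2.INTER_CUBIC))
a=cv2.imread('pics/s7.png'); cv2.imwrite('pics/z4.png',cv2.resize(a[150:205,180:230],None,fx=10,fy=10,interpolation=cv2.INTER_CUBIC))
E
```

```text
(no output)
```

View pics/z3.png

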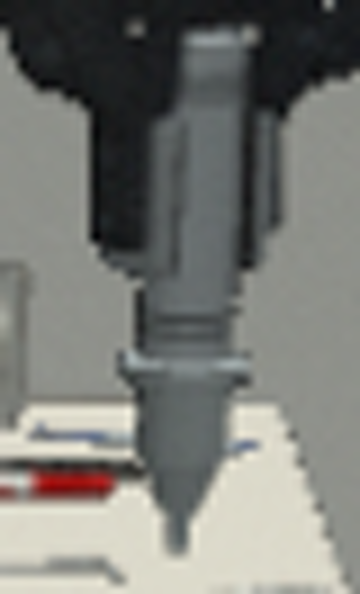

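View pics/z4.png

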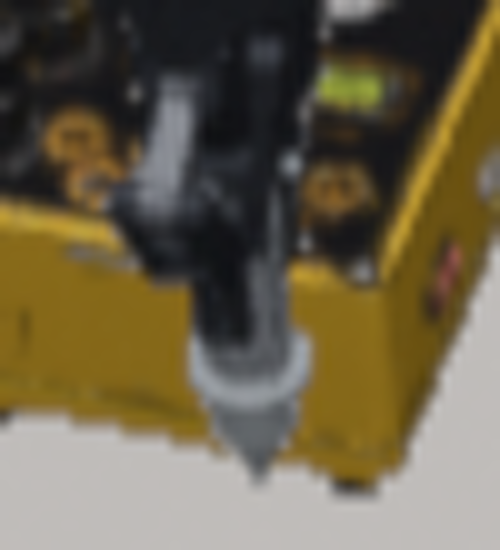

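```bash
cat > tgt.py <<'E'
from plan import *
np.set_printoptions(precision=4,suppress=True)
ya=np.deg2rad(36.9);yv=np.array([np.cos(ya),np.sin(ya),0]);xh=np.array([np.sin(ya),-np.cos(ya),0])
th=np.deg2rad(20);n=np.cos(th)*np.array([0,0,1])-np.sin(th)*xh
RT=Ro.from_matrix(np.c_[np.cross(yv,-n),yv,-n])
spot=np.array([.5945,-.3505,.0966])
def tcp(off,h): # off tip in tool, h gap of tip above spot
    return spot+n*h-RT.apply(off)
E
python3 - <<'E'
from tgt import *
print(RT.as_matrix(),tcp([.001,.0013,.082],.04))
plan(tcp([.001,.0013,.082],.04),RT)
E
```

```text
[[-0.5642  0.7997  0.2054]
 [ 0.7515  0.6004 -0.2735]
 [-0.342   0.     -0.9397]] [ 0.569  -0.3187  0.2116]
n 4 dist 0.21130242056420498 ang 0.3497254263000672
0 t [-2.95  3.99  1.81] w [ 0.0002 -0.0874  0.0002]
1 t [-2.78  3.99  2.06] w [ 0.0002 -0.0874  0.0002]
2 t [-2.59  3.99  2.3 ] w [ 0.0002 -0.0874  0.0002]
3 t [-2.38  3.99  2.51] w [ 0.0002 -0.0874  0.0002]
```

Call:
send_rows:
  series:
    - {"tx":-2.5,"ty":3.3,"tz":1.0,"wx":0,"wy":-0.06,"wz":0,"jaw":1}
    - {"tx":-2.5,"ty":3.3,"tz":1.2,"wx":0,"wy":-0.07,"wz":0,"jaw":1}
    - {"tx":-2.4,"ty":3.3,"tz":1.5,"wx":0,"wy":-0.07,"wz":0,"jaw":1}
    - {"tx":-2.2,"ty":3.3,"tz":1.6,"wx":0,"wy":-0.07,"wz":0,"jaw":1}
    - {"tx":-1.5,"ty":2.0,"tz":1.6,"wx":0,"wy":-0.06,"wz":0,"jaw":1}

```text
t: 11.05
tool_pos: [0.5662, -0.324, 0.2198]
tool_rot: [1.272, 2.54, -0.214]
contact_force: [-0.3, 0.1, -1.9]
opening: 0.0227
```

```bash
python3 - <<'E'
from tgt import *
o=ctrl.get_obs();print(o['tool_pos'],o['t'],o['contact_force'],o['q'])
plan(tcp([.001,.0013,.082],.04),RT,n=2)
E
```

```text
[ 0.5662 -0.324   0.2198] 11.05 [-0.31    0.101  -1.8506] [-0.5883 -0.0425  1.7708 -0.1234  1.1054 -1.192 ]
n 2 dist 0.010159230480954462 ang 0.020026734060384438
0 t [0.26 0.27 0.34] w [-0.0014 -0.0099 -0.0007]
1 t [0.26 0.27 0.34] w [-0.0014 -0.0099 -0.0007]
```

Call:
send_rows:
  series:
    - {"tx":0.3,"ty":0.3,"tz":0.4,"wx":-0.001,"wy":-0.01,"wz":0,"jaw":1}
    - {"tx":0.2,"ty":0.2,"tz":0.3,"wx":-0.001,"wy":-0.01,"wz":0,"jaw":1}
    - {"tx":0,"ty":0,"tz":0,"wx":0,"wy":0,"wz":0,"jaw":1}

```text
t: 11.42
tool_pos: [0.5665, -0.3167, 0.2052]
tool_rot: [1.265, 2.533, -0.222]
contact_force: [-0.5, 0.5, -1.5]
opening: 0.0226
```

```bash
python3 - <<'E'
from tgt import *
import pickle
o=ctrl.get_obs();print(o['tool_pos'],o['t'],o['contact_force'])
plan(tcp([.001,.0013,.082],.04),RT,n=1)
im,ci=snap('scene','s8.png');pickle.dump(ci,open('scene8.pkl','wb'))
cv2.imwrite('pics/s8c.png',cv2.resize(im[135:225,225:325,::-1],None,fx=7,fy=6.5,interpolation=cv2.INTER_CUBIC))
im,ci=snap('side','d8.png');pickle.dump(ci,open('side8.pkl','wb'))
cv2.imwrite('pics/d8c.png',cv2.resize(im[110:220,200:310,::-1],None,fx=5,fy=5,interpolation=cv2.INTER_CUBIC))
E
```

```text
[ 0.5665 -0.3167  0.2052] 11.425 [-0.5361  0.5138 -1.4888]
n 1 dist 0.007172921642443478 ang 0.010232675194162348
0 t [-0.5   0.08 -0.51] w [-0.0039 -0.0094  0.0008]
```

View pics/s8c.png

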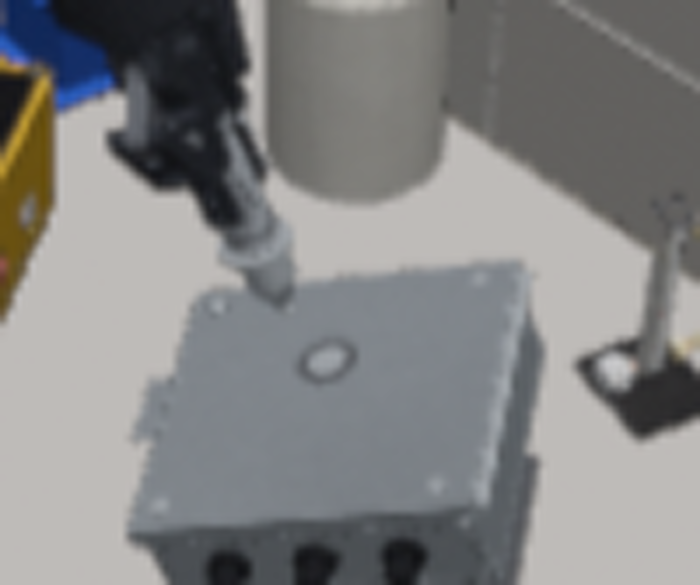

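View pics/d8c.png

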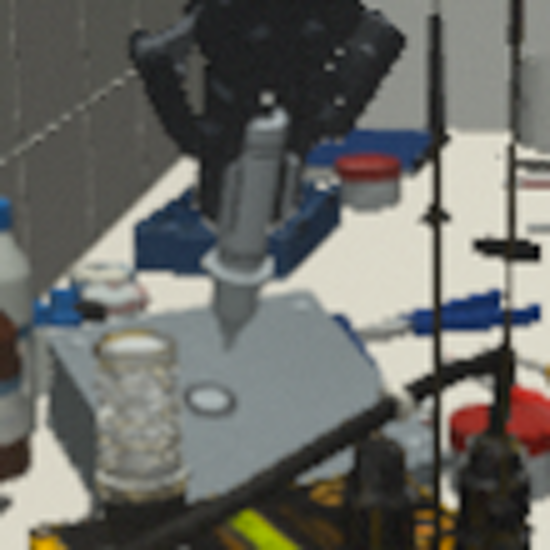

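```bash
cat > chk.py <<'E'
from tgt import *
import pickle
s=pickle.load(open('scene8.pkl','rb'));d=pickle.load(open('side8.pkl','rb'))
S=lambda x,y:(225+(x-3)/7,135+(y-2.75)/6.5); D=lambda x,y:(200+(x-2)/5,110+(y-2)/5)
E
python3 - <<'E'
from chk import *
tip,r=tri([ray(s,*S(291,308)),ray(d,*D(231,348))]);print('tip',tip,r)
sp,r2=tri([ray(s,*S(327,360)),ray(d,*D(210,401))]);print('spot',sp,r2)
fl,r2=tri([ray(s,*S(256,245)),ray(d,*D(238,264))]);print('flange',fl,r2)
o=ctrl.get_obs();R=Ro.from_rotvec(o['tool_rot']);P=o['tool_pos']
print('tip in tool',R.inv().apply(tip-P),'fl in tool',R.inv().apply(fl-P))
print('spot-tip in tool (x,y,z)',R.inv().apply(sp-tip),RT.inv().apply(sp-tip))
ax=(fl-tip)/np.linalg.norm(fl-tip);print('axis ang',np.rad2deg(np.arccos(ax@n)), 'in tool',R.inv().apply(ax))
for k in (.037,.083):
    X=P+R.apply([0,0,k]);u=proj(d,X);v=proj(s,X);print(k,'side',(u[0]-200)*5+2,(u[1]-110)*5+2,'scene',(v[0]-225)*7+3,(v[1]-135)*6.5+2.75)
E
```

```text
tip [ 0.5823 -0.3367  0.1293] [np.float64(0.0018532275661614563), np.float64(0.0018532275661616298)]
spot [ 0.5949 -0.3492  0.0962] [np.float64(0.00026275451733902126), np.float64(0.00026275451733887635)]
flange [ 0.5729 -0.3261  0.173 ] [np.float64(0.0013895279947703186), np.float64(0.0013895279947702345)]
tip in tool [0.0026 0.0009 0.0809] fl in tool [ 0.0012 -0.0003  0.035 ]
spot-tip in tool (x,y,z) [-0.0055  0.0027  0.0371] [-0.0052  0.0026  0.0371]
axis ang 2.5314575813198728 in tool [-0.0296 -0.0272 -0.9992]
0.037 side 238.1904448604136 267.90695333210294 scene 262.1802978123041 244.91288724679282
0.083 side 226.79965826080146 346.20978373696653 scene 294.902579050816 315.03774647100323
```

The tip shows at (291, 308) in the scene crop and (231, 348) in the side crop. The spot is at (327, 360) and (210, 401). The tip is 37 mm off the face and needs about -5 mm in x and +2.5 mm in y, so I'll correct that and approach.

Call:
send_rows:
  series:
    - {"tx":-0.5,"ty":0.2,"tz":0.6,"wx":-0.004,"wy":-0.009,"wz":0,"jaw":1}
    - {"tx":0,"ty":0,"tz":0.8,"wx":0,"wy":0,"wz":0,"jaw":1}
    - {"tx":0,"ty":0,"tz":0.6,"wx":0,"wy":0,"wz":0,"jaw":1}
    - {"tx":0,"ty":0,"tz":0,"wx":0,"wy":0,"wz":0,"jaw":1}

```text
t: 12.02
tool_pos: [0.5758, -0.3272, 0.1897]
tool_rot: [1.261, 2.519, -0.223]
contact_force: [-0.3, 0.2, -1.3]
opening: 0.0224
```

```bash
python3 - <<'E'
from tgt import *
import pickle
o=ctrl.get_obs();print(o['tool_pos'],o['t'],o['contact_force'])
plan(tcp([.0015,.0013,.082],.01),RT,n=1)
im,ci=snap('scene','s8.png')
cv2.imwrite('pics/s9c.png',cv2.resize(im[135:225,225:325,::-1],None,fx=7,fy=6.5,interpolation=cv2.INTER_CUBIC))
im,ci=snap('side','d8.png')
cv2.imwrite('pics/d9c.png',cv2.resize(im[110:220,200:310,::-1],None,fx=5,fy=5,interpolation=cv2.INTER_CUBIC))
E
```

```text
[ 0.5758 -0.3272  0.1897] 12.025 [-0.2657  0.171  -1.3072]
n 1 dist 0.006134973925905994 ang 0.0045743746136887
0 t [ 0.24 -0.03  0.57] w [ 0.001   0.0042 -0.0016]
```

View pics/s9c.png

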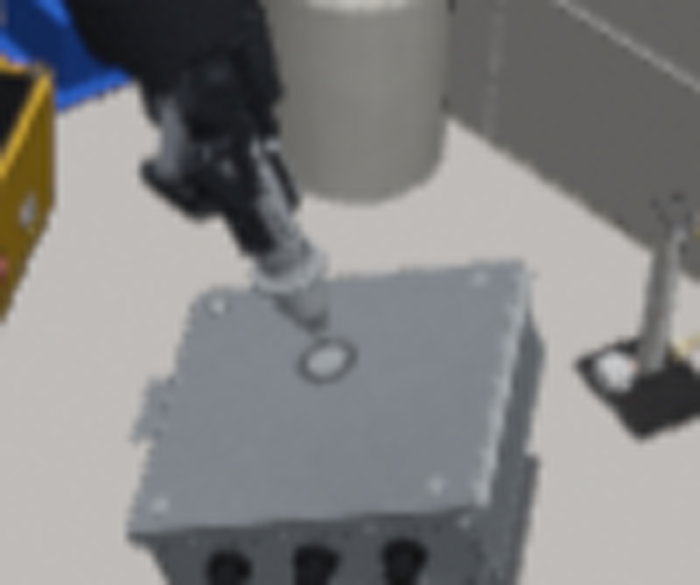

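View pics/d9c.png

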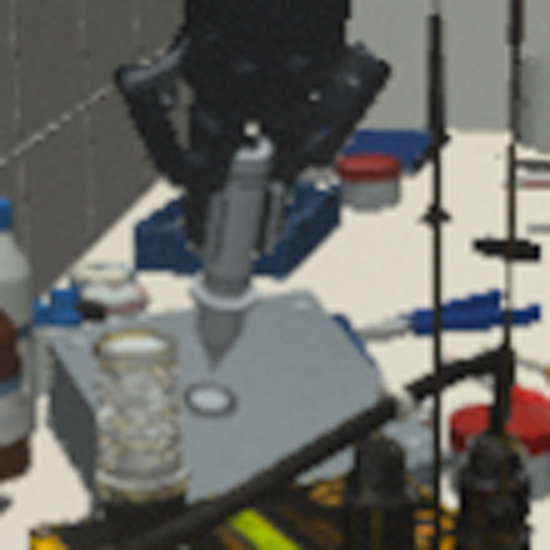

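```bash
python3 - <<'E'
from chk import *
tip,r=tri([ray(s,*S(322,331)),ray(d,*D(211,370))]);print('tip',tip,r)
sp,r2=tri([ray(s,*S(327,360)),ray(d,*D(210,401))]);print('spot',sp,r2)
o=ctrl.get_obs();R=Ro.from_rotvec(o['tool_rot']);P=o['tool_pos']
print('tip in tool',R.inv().apply(tip-P))
print('spot-tip',R.inv().apply(sp-tip),R.inv().apply(sp-P))
E
```

```text
tip [ 0.5937 -0.3459  0.114 ] [np.float64(0.000808373001759924), np.float64(0.0008083730017599928)]
spot [ 0.5949 -0.3492  0.0962] [np.float64(0.00026275451733902126), np.float64(0.00026275451733887635)]
tip in tool [0.0025 0.0027 0.0805]
spot-tip [ 0.003  -0.001   0.0179] [0.0056 0.0017 0.0984]
```

Call:
send_rows:
  series:
    - {"tx":0.3,"ty":-0.05,"tz":0.5,"wx":0,"wy":0.003,"wz":0,"jaw":1}
    - {"tx":0,"ty":0,"tz":0.4,"wx":0,"wy":0,"wz":0,"jaw":1}
    - {"tx":0,"ty":0,"tz":0,"wx":0,"wy":0,"wz":0,"jaw":1}

```text
t: 12.5
tool_pos: [0.576, -0.3277, 0.1806]
tool_rot: [1.261, 2.52, -0.221]
contact_force: [-0.7, 0.3, -1.9]
opening: 0.0225
```

```bash
python3 - <<'E'
from tgt import *
o=ctrl.get_obs();print(o['tool_pos'],o['t'],o['contact_force'])
R=Ro.from_rotvec(o['tool_rot']);print('spot in tool',R.inv().apply(np.array([.5949,-.3495,.0963])-o['tool_pos']),'ang',np.rad2deg((R.inv()*RT).as_rotvec()))
im,ci=snap('scene','s8.png')
cv2.imwrite('pics/s10c.png',cv2.resize(im[135:225,225:325,::-1],None,fx=7,fy=6.5,interpolation=cv2.INTER_CUBIC))
im,ci=snap('side','d8.png')
cv2.imwrite('pics/d10c.png',cv2.resize(im[110:220,200:310,::-1],None,fx=5,fy=5,interpolation=cv2.INTER_CUBIC))
E
```

```text
[ 0.576  -0.3277  0.1806] 12.5 [-0.7227  0.2524 -1.8517]
spot in tool [0.002  0.0019 0.0891] ang [ 0.0894  0.1397 -0.0802]
```

View pics/s10c.png

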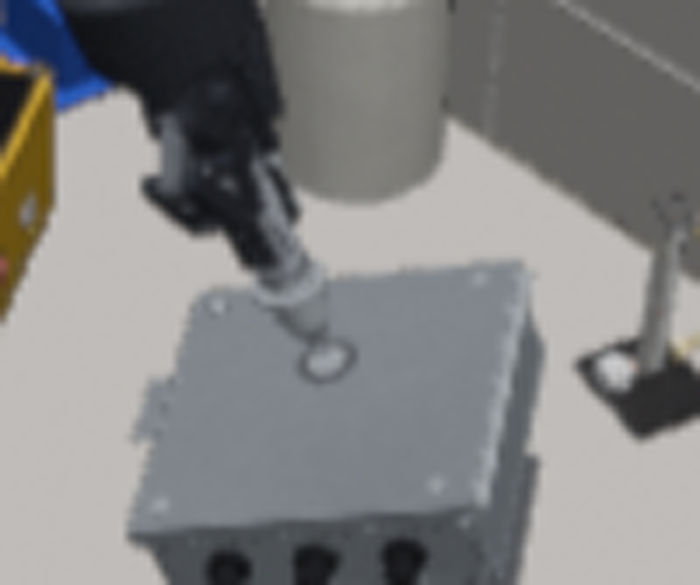

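View pics/d10c.png

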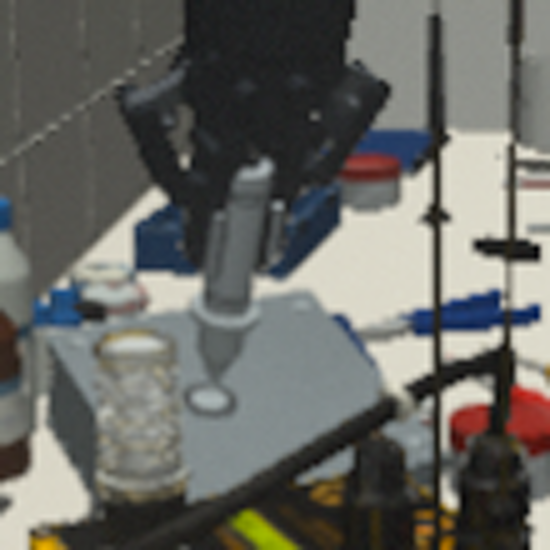

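Lateral alignment is good, with the tip about 7 mm off the face. I'll advance in small steps and watch the force (baseline z is about -1.7 N).

Call:
send_rows:
  series:
    - {"tx":0,"ty":0,"tz":0.3,"wx":0,"wy":0,"wz":0,"jaw":1}
    - {"tx":0,"ty":0,"tz":0.3,"wx":0,"wy":0,"wz":0,"jaw":1}
    - {"tx":0,"ty":0,"tz":0,"wx":0,"wy":0,"wz":0,"jaw":1}

```text
t: 12.98
tool_pos: [0.5776, -0.3296, 0.1754]
tool_rot: [1.26, 2.519, -0.221]
contact_force: [-1.1, -0.3, -1.3]
opening: 0.0227
```

```bash
cat > st.py <<'E'
from tgt import *
o=ctrl.get_obs();print(o['tool_pos'],o['t'],o['contact_force'],'along n',o['contact_force']@n)
R=Ro.from_rotvec(o['tool_rot']);print('spot in tool',R.inv().apply(np.array([.5949,-.3495,.0963])-o['tool_pos']),'ang',np.rad2deg((R.inv()*RT).as_rotvec()))
E
python3 st.py
```

```text
[ 0.5776 -0.3296  0.1754] 12.975 [-1.1301 -0.2943 -1.3369] along n -1.1046507368589884
spot in tool [0.0026 0.0017 0.0833] ang [ 0.1121  0.1986 -0.0826]
```

Call:
send_rows:
  series:
    - {"tx":0,"ty":0,"tz":0.2,"wx":0,"wy":0,"wz":0,"jaw":1}
    - {"tx":0,"ty":0,"tz":0,"wx":0,"wy":0,"wz":0,"jaw":1}

```text
t: 13.22
tool_pos: [0.5783, -0.3303, 0.174]
tool_rot: [1.26, 2.518, -0.222]
contact_force: [-0.3, 0.4, -0.4]
opening: 0.0228
```

```bash
python3 st.py
```

```text
[ 0.5783 -0.3303  0.174 ] 13.225 [-0.3257  0.3657 -0.3774] along n -0.18776580086104722
spot in tool [0.0031 0.0016 0.0816] ang [ 0.1253  0.2362 -0.0879]
```

Call:
send_rows:
  series:
    - {"tx":0,"ty":0,"tz":0.2,"wx":0,"wy":0,"wz":0,"jaw":1}
    - {"tx":0,"ty":0,"tz":0,"wx":0,"wy":0,"wz":0,"jaw":1}

```text
t: 13.48
tool_pos: [0.5788, -0.3309, 0.1725]
tool_rot: [1.26, 2.518, -0.222]
contact_force: [-2.2, 0.7, 0.1]
opening: 0.0229
```

```bash
python3 st.py
```

```text
[ 0.5788 -0.3309  0.1725] 13.475 [-2.1838  0.6905  0.1155] along n 0.7458133337415506
spot in tool [0.0034 0.0015 0.08  ] ang [ 0.1316  0.25   -0.0882]
```

Call:
send_rows:
  series:
    - {"tx":0.05,"ty":0,"tz":0.2,"wx":0,"wy":0,"wz":0,"jaw":1}
    - {"tx":0.05,"ty":0,"tz":0.1,"wx":0,"wy":0,"wz":0,"jaw":1}
    - {"tx":0,"ty":0,"tz":0,"wx":0,"wy":0,"wz":0,"jaw":1}

```text
t: 13.85
tool_pos: [0.5793, -0.3314, 0.1704]
tool_rot: [1.259, 2.517, -0.222]
contact_force: [-1.3, 1.0, 0.6]
opening: 0.0228
```

```bash
python3 st.py; python3 - <<'E'
from tgt import *
im,ci=snap('scene','s11.png')
cv2.imwrite('pics/s11c.png',cv2.resize(im[150:210,240:310,::-1],None,fx=9,fy=9,interpolation=cv2.INTER_CUBIC))
im,ci=snap('side','d11.png')
cv2.imwrite('pics/d11c.png',cv2.resize(im[130:210,210:290,::-1],None,fx=7,fy=7,interpolation=cv2.INTER_CUBIC))
E
python3 st.py
```

```text
[ 0.5793 -0.3314  0.1704] 13.85 [-1.2989  0.9849  0.5522] along n 1.0549957334417268
spot in tool [0.0035 0.0014 0.0778] ang [ 0.1426  0.3614 -0.0911]
[ 0.5793 -0.3314  0.1704] 13.95 [-1.5416  0.4563  0.98  ] along n 1.3622388241944954
spot in tool [0.0034 0.0014 0.0778] ang [ 0.1429  0.3553 -0.0879]
```

View pics/s11c.png

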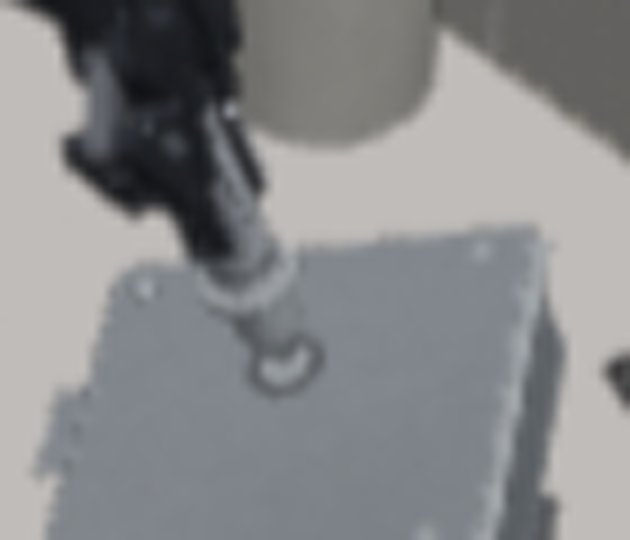

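View pics/d11c.png

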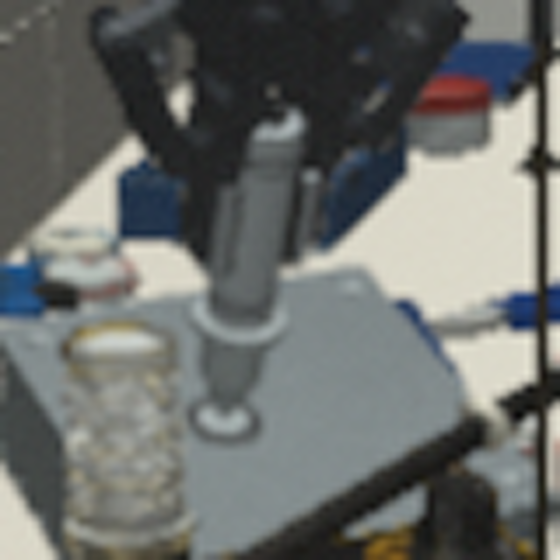

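```bash
python3 - <<'E'
import cv2
a=cv2.imread('pics/s11.png')[180:200,260:285];b=cv2.imread('pics/d11.png')[178:200,230:255]
import numpy as np
a=cv2.resize(a,(390,320),interpolation=cv2.INTER_CUBIC);b=cv2.resize(b,(390,320),interpolation=cv2.INTER_CUBIC)
cv2.imwrite('pics/z5.png',np.hstack([a,b]))
E
```

```text
(no output)
```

View pics/z5.png

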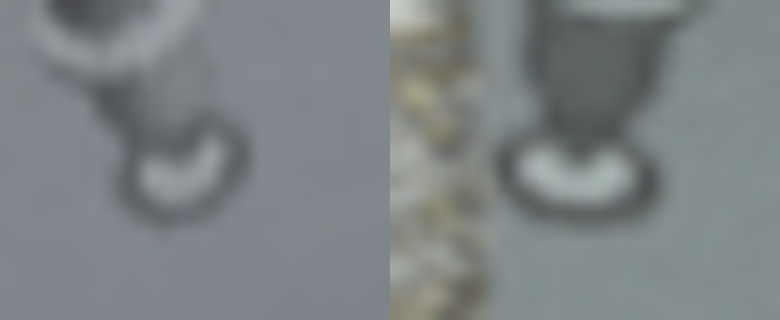

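```bash
python3 - <<'E'
from chk import *
A=lambda x,y:(260+x/15.6-.5,180+y/16-.5);B=lambda x,y:(230+(x-390)/15.6-.5,178+y/14.55-.5)
tip,r=tri([ray(s,*A(178,158)),ray(d,*B(582,160))]);sp,r2=tri([ray(s,*A(184,169)),ray(d,*B(580,175))])
print(tip,r,sp,r2); print(RT.inv().apply(tip-sp))
E
python3 st.py
```

```text
[ 0.5939 -0.3487  0.0996] [np.float64(8.859273492649554e-05), np.float64(8.859273492658698e-05)] [ 0.5946 -0.3497  0.0966] [np.float64(4.665873573773656e-05), np.float64(4.6658735737684616e-05)]
[ 0.0001  0.     -0.0033]
[ 0.5793 -0.3314  0.1704] 13.95 [-1.5416  0.4563  0.98  ] along n 1.3622388241944954
spot in tool [0.0034 0.0014 0.0778] ang [ 0.1429  0.3553 -0.0879]
```

Call:
send_rows:
  series:
    - {"tx":0,"ty":0,"tz":0.03,"wx":0,"wy":0,"wz":0,"jaw":1}
    - {"tx":0,"ty":0,"tz":0,"wx":0,"wy":0,"wz":0,"jaw":1}
    - {"tx":0,"ty":0,"tz":0,"wx":0,"wy":0,"wz":0,"jaw":1}

```text
t: 14.32
tool_pos: [0.5793, -0.3314, 0.1702]
tool_rot: [1.259, 2.517, -0.222]
contact_force: [-0.7, 1.6, 1.2]
opening: 0.0229
```

```bash
python3 st.py; python3 - <<'E'
from tgt import *
F=[]
for i in range(8):
    ctrl.get_image('side'); F.append(ctrl.get_obs()['contact_force']@n)
print(np.round(F,2),np.mean(F))
E
python3 st.py
```

```text
[ 0.5793 -0.3314  0.1702] 14.325 [-0.7168  1.6209  1.2021] along n 1.72017166218047
spot in tool [0.0034 0.0014 0.0776] ang [ 0.1412  0.3529 -0.0915]
[1.35 0.13 2.35 1.28 2.18 1.89 1.99 1.45] 1.5775722909130785
[ 0.5794 -0.3314  0.1702] 14.725 [-1.9855 -0.2934  1.1925] along n 1.4480848035778826
spot in tool [0.0034 0.0014 0.0776] ang [ 0.1434  0.355  -0.0873]
```

Two independent measures agree. The net push is about 3.1 N, which means roughly 4.3 mm of tip travel, and the geometry gives about 5 mm. The pose is steady, so I'm handing in.

```bash
python3 - <<'E'
from station import ctrl
print(ctrl.finish_job())
o=ctrl.get_obs();print(o['t'],o['tool_pos'],o['opening'])
E
```

```text
the job is handed in; nothing more can be done
None
the job is handed in; nothing more can be done
```

I closed the lid and lifted the gauge out of the black stand. I handed in at about 14.7 s, still holding the gauge pressed on the spot; no verdict is reported.

- **Lid:** I lowered it with the closed fingertips at under 1 rad/s until it stopped, with about 17 N at the stop. Its corners then measured 155–159 mm at the expected heights, consistent with a 158 x 156 mm lid fully closed. I did not measure the joint angle itself.
- **Gauge hold:** It is gripped on its barrel at 60 N with a 23 mm opening.
- **Squareness:** The tool is within 0.4° of square to the lid. The gauge's own axis was only measured roughly, at about 2.5°; the limit is 8°.
- **Tip position:** The two-camera check put the tip within about 1 mm of the spot's centre sideways. The calibration itself is only good to about 2 mm.
- **Press:** The net push is about 3.1 N (mean of noisy readings from 0.1 to 2.4 N, after taking off the baseline), which means roughly 4.3 mm of travel. The geometry gives about 5 mm.
- **Disagreements:**
  - In the last pictures the tip's end appeared about 3 mm above the spot. I put this down to blur, since the force shows contact.
  - Earlier estimates of the spot from the lid's outline differed by up to 5 mm from the direct measurement. I used the direct one.
- **Other objects:** I touched nothing else on purpose, and the bystanders in view had not visibly moved. I did not measure their final positions.

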